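# Stand oiled tool handles to dry and load the fan drying cage

### The job

Get the freshly oiled wooden tool handles drying. First make the fan safe: pull the plug out of the top of the isolator box and leave it in the square aluminium dish. Then stand every wooden handle on the bench upright in the rack, one to a cup and either end up, and slide the loaded rack squarely into the drying cage until it meets the back stop; do not knock the oil tin or the wax jar about.

Things in the scene. Friction and masses are not known exactly. Their poses are not given: they have to be found in the camera images.
- handle0: Turned tool handle of pale wood, a rounded square bar 150 mm long and 20 x 20 mm in section, with a steel ferrule round one end (+x); 55 g. At the start it lies flat on the bench. There are 3 or 4 of them (absent ones read None). Origin: the middle of the bar; x runs along its length.
- handle1: Turned tool handle of pale wood, a rounded square bar 150 mm long and 20 x 20 mm in section, with a steel ferrule round one end (+x); 55 g. At the start it lies flat on the bench. There are 3 or 4 of them (absent ones read None). Origin: the middle of the bar; x runs along its length.
- handle2: Turned tool handle of pale wood, a rounded square bar 150 mm long and 20 x 20 mm in section, with a steel ferrule round one end (+x); 55 g. At the start it lies flat on the bench. There are 3 or 4 of them (absent ones read None). Origin: the middle of the bar; x runs along its length.
- handle3: Turned tool handle of pale wood, a rounded square bar 150 mm long and 20 x 20 mm in section, with a steel ferrule round one end (+x); 55 g. At the start it lies flat on the bench. There are 3 or 4 of them (absent ones read None). Origin: the middle of the bar; x runs along its length.
- rack: Loose steel rack, 0.5 kg, lying on the bench before the cage: a plate 70 (x) by 250 (y) by 6 mm with four open square cups (35 mm outside, 29 mm inside) in a row along y, 61 mm apart, and a black stalk handle out to -x, towards the robot. It slides on the bench. Origin: centre of the plate's underside; z up. A handle standing in a cup has its middle 83 mm above the origin.
- cup0 (a point): Cup 0 of the rack, counted from its -y end: the centre of its mouth, 71 mm above the bench; the cup's floor, a soft rubber pad, is 63 mm below. Axes as the rack's. The handle goes in at any turn about its own length, with 4.5 mm to spare on each side.
- cup1 (a point): Cup 1 of the rack, counted from its -y end: the centre of its mouth, 71 mm above the bench; the cup's floor, a soft rubber pad, is 63 mm below. Axes as the rack's. The handle goes in at any turn about its own length, with 4.5 mm to spare on each side.
- cup2 (a point): Cup 2 of the rack, counted from its -y end: the centre of its mouth, 71 mm above the bench; the cup's floor, a soft rubber pad, is 63 mm below. Axes as the rack's. The handle goes in at any turn about its own length, with 4.5 mm to spare on each side.
- cup3 (a point): Cup 3 of the rack, counted from its -y end: the centre of its mouth, 71 mm above the bench; the cup's floor, a soft rubber pad, is 63 mm below. Axes as the rack's. The handle goes in at any turn about its own length, with 4.5 mm to spare on each side.
- stalk (a point): Grip point of the rack's black stalk handle: a bar along the rack's x, 16 mm wide (y) and 18 mm high, its centreline 41 mm above the bench (underside 32 mm). It runs from 35 to 115 mm in front of (-x of) the rack's origin; this point is 85 mm in front.
- cage: Fixed black wire cage, mouth to -x, no floor; a grey fan pod on its +y side. Origin: on the bench, where the rack's origin lies when fully home (axes then agree). Mouth 45 mm in front (-x), 266 mm wide, 198 mm high; low flared guides, 40 mm high, reach 85 mm in front of the origin, 305 mm apart there. Outside 210 mm high. With the rack home its stalk still sticks 70 mm out.
- isolator: Fixed grey isolator box, 70 x 60 mm and 50 mm high, with one square socket in the middle of its top. Origin: the centre of its underside.
- socket (a point): Mouth of the isolator's socket, at the centre of the box's top, 50 mm above the bench.
- plug: Isolator plug, 60 g: black flange 34 x 26 x 8 mm, on it a grip bar 30 mm long (x), 14 mm thick (y), 30 mm high; below it a brass pin 14 mm square, 28 mm long. It starts in the socket, held by a sprung ball detent: 5 to 15 N straight up frees it within 10 mm; out after 28 mm. Origin: centre of the flange's underside, z up the grip; the grip's middle is 23 mm, its top 38 mm above the origin.
- dish: Fixed square open aluminium dish, 130 x 130 mm, 25 mm high, walls and floor 4 to 5 mm thick. Origin: the centre of its underside.
- oil_tin: Bystander: green oil tin, 66 mm across and 110 mm high, standing behind the cage. Origin: the centre of its underside.
- wax_jar: Bystander: amber wax jar with a steel cap, 70 mm across and 70 mm high, standing behind the cage. Origin: the centre of its underside.

How it is judged:
By the outcome, as a careful person would: the job done as asked, in the order asked, and still so for the second after the job is handed in, with the robot touching nothing.
Of handle0, handle1, handle2, handle3 only 3 to 4 are there at a start; the rules pass over those that are not, and their reading is None.
At some moment in a run one of handle0, handle1, handle2, handle3 may be knocked a few centimetres aside while the robot is not near it.
It also fails if it takes over 210 s, if anything falls off the work surface, if the arm or the gripper's body presses on something with over 40 N, if the wrist force passes 120 N, or if a joint passes its speed limit or range.

### The arm

A 7-joint arm with a two-finger parallel gripper is mounted at the origin on the work surface. World frame = base frame: x ahead of the robot, y to its left, z up, the work surface at z = 0. Lengths are in mm, angles in rad, forces in N, time in s.
With the tool pointing down it reaches from about 425 to 800 mm from the base axis. Payload 8.3 kg.
Tool frame: the origin (TCP) lies midway between the tips of the shut fingers; the grasp point (between the pads) lies 19 mm behind it; z points along the fingers, y is the line along which they close (so a half turn about z gives the same grasp; the last joint's range is limited). The gripper opens to 85 mm and grips with 20 to 120 N. Pads are 22 mm wide; open, the fingers measure 114 mm over their backs; the gripper's body (76 mm by 85 mm) begins 54 mm behind the grasp point. The pads swing forward as they close: fully open they stand 13 mm farther back than shut.
Start: joints at [-1.237, 0.383, 0.016, 1.37, -0.006, 1.388, -0.046], TCP at [241.491, 576.442, 231.279] pointing down, gripper open.
Joint ranges: [-2.95, 2.95], [-0.25, 2.06], [-1.52, 1.56], [0.18, 2.33], [-1.44, 4.58], [0.02, 2.06], [-3.01, 3.01]. Speed limits (rad/s): [2.39, 2.39, 3.01, 3.01, 3.14, 3.14, 3.14].

### API

Orientations are given as a unit quaternion [w, x, y, z].
In Python, from rig import ctrl gives the robot as it stands.
- The arm moves only by the tool step_arm, never from a script. Its argument "increments" is a list of rows, each a list of 6 numbers: the shift along the tool's x, y, z scaled (see below), then the turn, a rotation vector about the tool's x, y, z scaled (see below). In form: [[dx, dy, dz, rx, ry, rz], ...]. A call has 1 to 5 rows; each row shifts and turns the commanded pose from where the row before left it, along the tool's axes as they then stand; what a row does not reach is not made up. The controller multiplies each number of a shift by 0.15 m and each number of a turn by 0.12 rad. A row lasts 1/12 s, in which the tool goes at most 41.7 mm and 7.16 degrees, less where a joint would pass 70% of its speed; a pose out of reach is approached as far as the arm can. A call with a number of a shift or a turn outside -1 to 1 is refused whole. A call with a gripper value outside its range is refused whole. "grip" is the opening, from 0 (shut) to 1 (fully open), set as the call begins (left out, the last holds). The fingers move at their own pace and stop on an object; "newtons" is the grip in N (left out, the last holds). Time passes only in rows, so rows that do not move let the fingers close. It gives the time, the measured TCP pose, the force, the opening and the grip force at its end, in the units of the state.
- ctrl.state(): the state, without advancing time (a new reading comes with each control period).
- ctrl.get_image(name): name is "scene" or "top"; returns a dict with "pixels" (420x560x3 uint8, red, green, blue), "intrinsics" (3x3 intrinsics, pixels), "k1" (the pictures are not rectified: a ray, as slopes to the right and down, at radius r is drawn at 1 + k1 r^2 times it, then the intrinsics apply), "T" (4x4, takes a point from camera to world coordinates). Camera axes: x right, y down, z forward; pixel columns grow to the right and rows downward; lengths in mm; the calibration is good to about 2 mm. A picture is of the moment at which its call begins. There is no depth.
- ctrl.finish_job(): hands the job in; it is judged then, once.
Trained networks look in the newest picture that a camera, given by its name, has taken for a name from the list of things; names that differ only in an ending like _2 or _b are one class to them, and where a whole thing is asked for, a point or a joint stands for the part that bears it (a point fixed in the world has none). Each returns a list of dicts, best first, with "p" (0 to 1); they miss things now and then, are a little off and sometimes report something else, mostly with a low value. They report only what shows in the picture. A call takes as long as a camera call.
- ctrl.silhouettes(thing, camera): "pixels" (420x560 bool, what is visible of it) and "extent" ([left, top, right, bottom] in pixels, round what is visible of it).
The state is a dict: "t": time; "joints": joint angles; "qd": joint speeds; "effort": joint torques, N m; "position": TCP position; "orientation": TCP orientation; "ft_force": force on the tool from outside, world axes, zero at the start; "torque": the same for the moment, N m; "grip_width": finger opening in mm; "gripper_force": force on a finger pad.
Only numpy, scipy, OpenCV 4.12 (cv2) and the standard library are available. Lean on these libraries where they do the work, as an engineer would, in place of code of your own. Each camera call takes 0.05 s, during which the arm holds its last target. There are 200 camera calls.

## Working session

There is one attempt and no reset: what is moved stays moved. The work goes in short steps, Python scripts to look and compute and a tool call to move; the robot and the scene stay as the last step left them, time stands still between calls to the robot, and variables do not carry over. Pictures are saved under pics/ and viewed, at most 14 in all, crops included, and the job is handed in when it is done.

Besides the shell and the picture viewer there is one more tool, called after "Request:" as name(argument=value, ...) on one line, values as JSON. step_arm: Moves the arm, as the interface text tells. Its arguments: {"type":"object","properties":{"increments":{"type":"array","items":{"type":"array","items":{"type":"number"}}},"grip":{"type":"number"},"newtons":{"type":"number"}},"required":["increments"]}

```bash
ls; mkdir -p pics
python3 - <<'E'
from rig import ctrl
import cv2, numpy as np
s=ctrl.state(); print({k:np.round(v,3) if v is not None else None for k,v in s.items()})
for n in ("scene","top"):
    im=ctrl.get_image(n); cv2.imwrite(f"pics/{n}0.png",im["pixels"][:,:,::-1]); print(n,im["intrinsics"].tolist(),im["k1"],np.round(im["T"],3).tolist())
E
```

```text
pics
{'t': np.float64(0.0), 'joints': array([-1.237,  0.384,  0.016,  1.371, -0.006,  1.388, -0.047]), 'qd': array([-0.   ,  0.001, -0.001, -0.001, -0.   , -0.001,  0.001]), 'effort': array([ 0.0000e+00, -6.2761e+01,  8.4500e-01, -3.7181e+01,  1.7000e-02,
        1.5000e-02,  0.0000e+00]), 'position': array([241.334, 576.011, 230.289]), 'orientation': array([-0.   ,  0.197,  0.98 , -0.001]), 'ft_force': array([-0.367, -0.286, -0.509]), 'torque': array([0.   , 0.014, 0.012]), 'gripper_force': np.float64(0.0), 'grip_width': np.float64(85.558)}
scene [[450.0847018733007, 0.0, 285.0715937811721], [0.0, 450.0847018733007, 211.61379203054847], [0.0, 0.0, 1.0]] -0.12509220124236342 [[0.455, 0.561, -0.692, 1298.616], [0.89, -0.298, 0.344, -360.101], [-0.014, -0.772, -0.635, 702.676], [0.0, 0.0, 0.0, 1.0]]
top [[421.19705365144455, 0.0, 281.7724806710731], [0.0, 421.19705365144455, 206.61450536707883], [0.0, 0.0, 1.0]] -0.1343680727853346 [[0.013, -0.998, 0.066, 537.034], [-1.0, -0.013, -0.0, -14.342], [0.001, -0.066, -0.998, 1082.723], [0.0, 0.0, 0.0, 1.0]]
```

View pics/scene0.png

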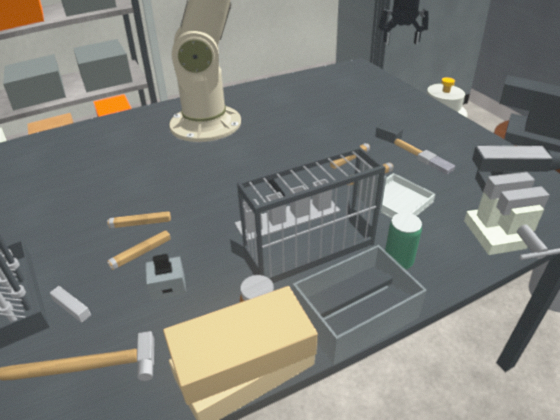

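View pics/top0.png

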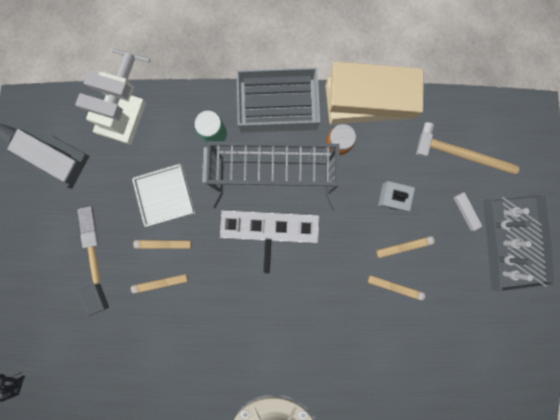

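Scene: the cage is at top px (271,165) with its mouth towards the robot. The rack is at (270,227), the dish at (163,195), and the isolator with its plug at (397,196). There are four handles, at (162,244), (159,284), (405,247) and (396,288). The chisel and hammer are distractors.

```bash
cat > h.py <<'E'
from rig import ctrl
import cv2, numpy as np
from scipy.optimize import minimize, least_squares
from scipy.spatial.transform import Rotation as R
def proj(im,P):
    P=np.atleast_2d(P); T=im["T"]; c=(P-T[:3,3])@T[:3,:3]
    s=c[:,:2]/c[:,2:]; s=s*(1+im["k1"]*(s**2).sum(1,keepdims=True)); K=im["intrinsics"]
    return s*[K[0,0],K[1,1]]+[K[0,2],K[1,2]]
def box(cx,cy,cz,lx,ly,lz):
    return np.array([[cx+a*lx/2,cy+b*ly/2,cz+c*lz/2] for a in(-1,1) for b in(-1,1) for c in(-1,1)])
M={"handle":[box(0,0,0,150,20,20)],
 "rack":[box(0,0,3,70,250,6),box(-75,0,41,80,16,18)]+[box(0,y,38,35,35,66) for y in(-91.5,-30.5,30.5,91.5)],
 "dish":[box(0,0,12.5,130,130,25)],"isolator":[box(0,0,25,70,60,50)],
 "plug":[box(0,0,4,34,26,8),box(0,0,23,30,14,30)]}
def mask(im,boxes,p,S=4):
    x,y,z,w=p; Rz=R.from_euler('z',w).as_matrix(); m=np.zeros((420*S,560*S),np.uint8)
    for b in boxes:
        h=cv2.convexHull(((proj(im,b@Rz.T+[x,y,z])+.5)*S*16).astype(np.int32)); cv2.fillConvexPoly(m,h,1,shift=4)
    return cv2.resize(m.astype(np.float32),(560,420),interpolation=cv2.INTER_AREA)
def ground(im,uv,z):
    f=lambda q:(proj(im,[[q[0],q[1],z]])[0]-uv)
    return least_squares(f,[500,0]).x
def fit(ims,sils,boxes,p0,freez=True):
    def cost(q):
        p=q if freez else [q[0],q[1],p0[2],q[2]]; c=0
        for im,s in zip(ims,sils):
            m=mask(im,boxes,p); s=s.astype(np.float32); c+=1-np.minimum(m,s).sum()/np.maximum(m,s).sum()
        return c/len(ims)
    q0=np.array(p0,float) if freez else np.array([p0[0],p0[1],p0[3]])
    d=np.eye(len(q0))*np.array([6,6,4,.08] if freez else [6,6,.08])
    best=None
    for k in range(2):
        r=minimize(cost,q0,method="Nelder-Mead",options=dict(initial_simplex=np.vstack([q0,q0+d]),xatol=.05,fatol=1e-4,maxiter=250)); q0=r.x; d=d/2
    return r.x,r.fun
E
cat > look.py <<'E'
from h import *
import pickle
ims={n:ctrl.get_image(n) for n in("scene","top")}
D={}
for t in("handle0","rack","dish","isolator","plug","cage","oil_tin","wax_jar"):
    for n in ims:
        D[t,n]=ctrl.silhouettes(t,n)
        print(t,n,[(round(float(d["p"]),2),[int(v) for v in d["extent"]],int(d["pixels"].sum())) for d in D[t,n]][:7])
pickle.dump((ims,D),open("d.pkl","wb"))
E
python3 look.py
python3 - <<'E'
import numpy as np
# xArm7 FK guess
def T(al,a,d,th):
    ca,sa,c,s=np.cos(al),np.sin(al),np.cos(th),np.sin(th)
    return np.array([[c,-s,0,a],[s*ca,c*ca,-sa,-d*sa],[s*sa,c*sa,ca,d*ca],[0,0,0,1]])
h=np.pi/2
q=[-1.237,0.383,0.016,1.37,-0.006,1.388,-0.046]
A=np.eye(4)
for (al,a,d),t in zip([(0,0,267),(-h,0,0),(h,0,293),(h,52.5,0),(h,77.5,342.5),(h,0,0),(-h,76,97+172)],q): A=A@T(al,a,d,t)
print(A.round(3), np.hypot(*A[:2,3]))
E
```

```text
handle0 scene [(0.95, [107, 231, 171, 270], 790), (0.94, [105, 211, 169, 226], 634), (0.61, [333, 142, 369, 166], 233)]
handle0 top [(0.84, [132, 241, 194, 249], 465), (0.83, [132, 271, 187, 292], 497), (0.64, [375, 235, 430, 258], 399), (0.58, [363, 273, 423, 301], 457), (0.36, [379, 181, 410, 212], 710)]
rack scene [(0.81, [231, 179, 338, 239], 1970)]
rack top [(0.84, [220, 209, 321, 274], 2917), (0.43, [204, 143, 341, 208], 3371)]
dish scene [(0.71, [382, 175, 433, 216], 1457), (0.59, [237, 181, 342, 240], 2217)]
dish top [(0.98, [132, 163, 196, 227], 2688), (0.4, [132, 241, 192, 247], 429)]
isolator scene [(0.82, [146, 256, 187, 301], 1164), (0.17, [236, 180, 338, 235], 2356)]
isolator top [(0.97, [379, 180, 413, 207], 596)]
plug scene [(0.66, [154, 252, 167, 276], 324)]
plug top [(0.48, [393, 188, 408, 203], 135)]
cage scene [(0.93, [233, 143, 387, 283], 6797), (0.26, [103, 213, 172, 225], 633)]
cage top [(0.68, [203, 142, 343, 208], 3439)]
oil_tin scene [(0.79, [387, 211, 416, 270], 1431)]
oil_tin top [(0.56, [194, 110, 228, 138], 769)]
wax_jar scene [(0.68, [153, 252, 171, 277], 315), (0.66, [239, 273, 275, 303], 619)]
wax_jar top [(0.91, [328, 126, 356, 154], 558), (0.21, [135, 164, 195, 225], 2583)]
[[ 3.61000e-01 -9.23000e-01 -1.34000e-01  1.53721e+02]
 [-8.47000e-01 -3.84000e-01  3.67000e-01 -4.24699e+02]
 [-3.90000e-01 -1.90000e-02 -9.21000e-01  1.17723e+02]
 [ 0.00000e+00  0.00000e+00  0.00000e+00  1.00000e+00]] 451.66251988702516
```

```bash
cat > hand.py <<'E'
from h import *
def wood(im):
    hsv=cv2.cvtColor(im["pixels"],cv2.COLOR_RGB2HSV); m=((hsv[...,0]>8)&(hsv[...,0]<24)&(hsv[...,1]>90)&(hsv[...,2]>90)).astype(np.uint8)
    return m
def region(im,ext,pad=6):
    # bright-or-wood pixels against the dark bench inside a box round what the net found
    l,t,r,b=[int(v) for v in ext]; g=im["pixels"].astype(int).max(2); bg=np.median(g[max(t-pad,0):b+pad,max(l-pad,0):r+pad])
    m=np.zeros(g.shape,np.uint8); m[t-pad:b+pad,l-pad:r+pad]=g[t-pad:b+pad,l-pad:r+pad]>95
    n,lab,st,_=cv2.connectedComponentsWithStats(m); k=1+np.argmax(st[1:,4]); return lab==k
E
python3 - <<'E'
from hand import *
import pickle
ims,D=pickle.load(open("d.pkl","rb")); t=ims["top"]; s=ims["scene"]
for d in D["handle0","top"][:4]:
    ys,xs=np.nonzero(d["pixels"]); c=ground(t,[xs.mean(),ys.mean()],10)
    m=region(t,d["extent"]); ys,xs=np.nonzero(m); pts=np.c_[xs,ys]; c2=ground(t,pts.mean(0),15)
    v=np.linalg.svd(pts-pts.mean(0),full_matrices=False)[2][0]; a=ground(t,pts.mean(0)+10*v,15)-ground(t,pts.mean(0)-10*v,15); w=np.arctan2(a[1],a[0])
    print("net",c.round(1),"mine",c2.round(1),m.sum(),w.round(3))
    print("  top fit",*[np.round(x,3) for x in fit([t],[m],M["handle"],[*c2,10,w],False)])
    for e in D["handle0","scene"]:
        u=proj(s,[[*c2,10]])[0]; x=e["extent"]
        if x[0]<u[0]<x[2] and x[1]-3<u[1]<x[3]+3:
            ms=region(s,x); print("  both ",ms.sum(),*[np.round(x,3) for x in fit([t,s],[m,ms],M["handle"],[*c2,10,w])])
for k,z,w0 in(("rack",0,0),("dish",0,.2),("isolator",0,0),("plug",50,0)):
    a,b=D[k,"top"][0],D[k,"scene"][0]
    ys,xs=np.nonzero(a["pixels"]); c=ground(t,[xs.mean(),ys.mean()],z+10)
    if k=="rack": c=c+[10,0]
    print(k,c.round(1)," top",*[np.round(x,3) for x in fit([t],[a["pixels"]],M[k],[*c,z,w0],False)]," both",*[np.round(x,3) for x in fit([t,s],[a["pixels"],b["pixels"]],M[k],[*c,z,w0])])
for k in("oil_tin","wax_jar","cage"):
    a=D[k,"top"][0]; ys,xs=np.nonzero(a["pixels"]); print(k,ground(t,[xs.mean(),ys.mean()],70).round(1))
vis=cv2.resize(t["pixels"][120:320,110:450],None,fx=2.35,fy=2.35,interpolation=cv2.INTER_CUBIC)
cv2.imwrite("pics/crop1.png",vis[:,:,::-1])
E
```

```text
net [506.9 288.5] mine [506.5 288.9] 1480 -1.55
  top fit [506.897 296.537  -1.761] 0.651
net [406.7 296.1] mine [413.2 296. ] 2211 -1.543
  top fit [411.496 308.327  -1.951] 0.739
  both  1437 [421.793 288.329   8.69   -1.524] 0.755
net [ 507.8 -329.1] mine [ 510.8 -323.4] 2345 -1.565
  top fit [ 500.753 -334.998   -1.234] 0.771
  both  3556 [ 506.798 -334.035   20.365   -1.204] 0.759
net [ 404.6 -310.5] mine [ 407.5 -299.3] 2880 -1.572
  top fit [ 393.445 -289.903   -1.21 ] 0.799
  both  2052 [ 434.4   -307.097   43.129   -1.794] 0.71
rack [561.6  17.4]  top [ 5.57941e+02  1.82890e+01 -4.00000e-02] 0.032  both [ 5.57814e+02  1.79650e+01  9.16000e-01 -3.90000e-02] 0.243
dish [632.6 292.7]  top [6.32644e+02 2.92017e+02 2.99000e-01] 0.025  both [6.32521e+02 2.91737e+02 1.09600e+00 3.03000e-01] 0.182
isolator [ 638.9 -307.4]  top [ 6.36207e+02 -3.04165e+02 -2.40000e-02] 0.394  both [ 6.37209e+02 -3.04883e+02  1.85500e+00  3.30000e-02] 0.367
plug [ 636.9 -304.8]  top [ 6.38314e+02 -3.04752e+02  4.61000e-01] 0.308  both [ 637.431 -305.456   50.486    1.41 ] 0.193
oil_tin [797.8 164.2]
wax_jar [ 775.3 -161.7]
cage [707.1  20.8]
```

View pics/crop1.png

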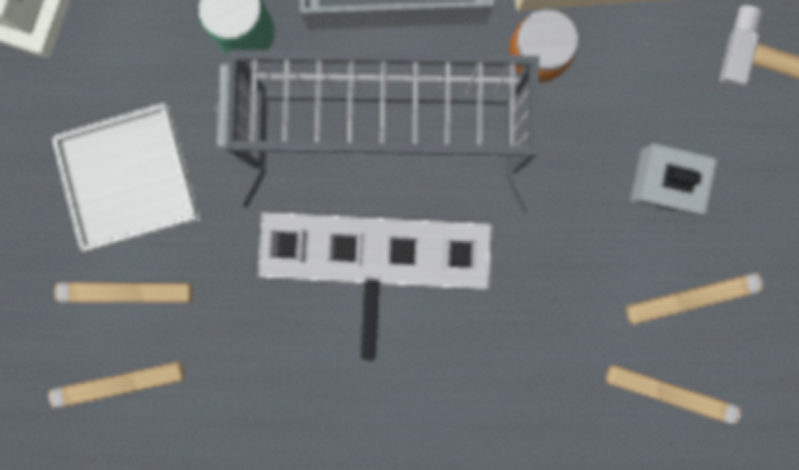

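```bash
cat > hand.py <<'E'
from h import *
def region(im,ext,pad=4,thr=35):
    l,t,r,b=[int(v) for v in ext]; sl=(slice(max(t-pad,0),b+pad),slice(max(l-pad,0),r+pad)); g=im["pixels"].astype(int)
    bg=np.median(g[max(t-25,0):b+25,max(l-25,0):r+25].reshape(-1,3),0)
    m=np.zeros(g.shape[:2],np.uint8); m[sl]=np.abs(g[sl]-bg).max(2)>thr
    n,lab,st,_=cv2.connectedComponentsWithStats(m); k=1+np.argmax(st[1:,4]); return lab==k
def axis(im,m,z):
    ys,xs=np.nonzero(m); pts=np.c_[xs,ys].astype(float); c=pts.mean(0)
    v=np.linalg.svd(pts-c,full_matrices=False)[2][0]; a=ground(im,c+10*v,z)-ground(im,c-10*v,z); return ground(im,c,z),np.arctan2(a[1],a[0])
E
python3 - <<'E'
from hand import *
import pickle
ims,D=pickle.load(open("d.pkl","rb")); t=ims["top"]; s=ims["scene"]
f=lambda *a:[np.round(x,3) for x in fit(*a)]
for d in D["handle0","top"][:4]:
    m=region(t,d["extent"]); c2,w=axis(t,m,15)
    print("mine",c2.round(1),m.sum(),w.round(3),"  top fit",*f([t],[m],M["handle"],[*c2,10,w],False))
    for e in D["handle0","scene"]:
        u=proj(s,[[*c2,10]])[0]; x=e["extent"]
        if x[0]<u[0]<x[2] and x[1]-3<u[1]<x[3]+3:
            ms=region(s,x); print("  both ",ms.sum(),*f([t,s],[m,ms],M["handle"],[*c2,10,w]))
U=lambda n:(D["isolator",n][0]["pixels"]|D["plug",n][0]["pixels"])
B=M["isolator"]+[b+[0,0,50] for b in M["plug"]]
for w0 in(-.25,.1): print("iso",*f([t],[U("top")],B,[637,-305,0,w0],False),*f([t,s],[U("top"),U("scene")],B,[637,-305,0,w0]))
for w0 in(-.25,): print("plug",*f([t,s],[D["plug",n][0]["pixels"] for n in("top","scene")],M["plug"],[637,-305,50,w0]))
for u in((215.1,207.2),(333.4,209.4)): print("guide tip",ground(t,u,40).round(1))
for n,(l,tp,r,b),k in(("top",(370,170,430,220),6),):
    cv2.imwrite("pics/iso.png",cv2.resize(t["pixels"][tp:b,l:r],None,fx=k,fy=k,interpolation=cv2.INTER_CUBIC)[:,:,::-1])
a=cv2.resize(t["pixels"][170:220,370:430],(480,400),interpolation=cv2.INTER_CUBIC)
b=cv2.resize(t["pixels"][135:220,190:350],(800,425),interpolation=cv2.INTER_CUBIC)
c=np.zeros((600,800,3),np.uint8); c[:425]=b; c[425:,:210]=cv2.resize(a,(210,175)); c[425:,220:580]=cv2.resize(s["pixels"][245:305,110:230],(360,175),interpolation=cv2.INTER_CUBIC)
cv2.imwrite("pics/crop2.png",c[:,:,::-1])
E
```

```text
mine [507.6 291.8] 509 -1.554   top fit [507.98  293.604  -1.567] 0.109
mine [406.8 297.2] 473 1.806   top fit [406.35  299.374   1.806] 0.099
  both  165 [405.831 300.3     3.643   1.807] 0.379
mine [ 509.1 -331. ] 493 1.821   top fit [ 509.266 -332.138    1.824] 0.075
  both  745 [ 509.375 -332.561   11.166    1.823] 0.116
mine [ 404.7 -308.1] 488 -1.885   top fit [ 404.252 -309.301   -1.888] 0.075
  both  492 [ 404.268 -309.795   10.412   -1.887] 0.214
iso [ 6.36492e+02 -3.04882e+02 -2.70000e-02] 0.242 [ 6.37329e+02 -3.05080e+02  4.40700e+00 -3.04000e-01] 0.205
iso [ 6.36719e+02 -3.04536e+02 -1.00000e-02] 0.24 [ 6.3698e+02 -3.0475e+02  3.4290e+00  3.9000e-02] 0.214
plug [ 6.34332e+02 -3.04094e+02  5.42300e+01 -2.86000e-01] 0.382
guide tip [602.2 151.3]
guide tip [ 600.7 -143. ]
```

View pics/crop2.png

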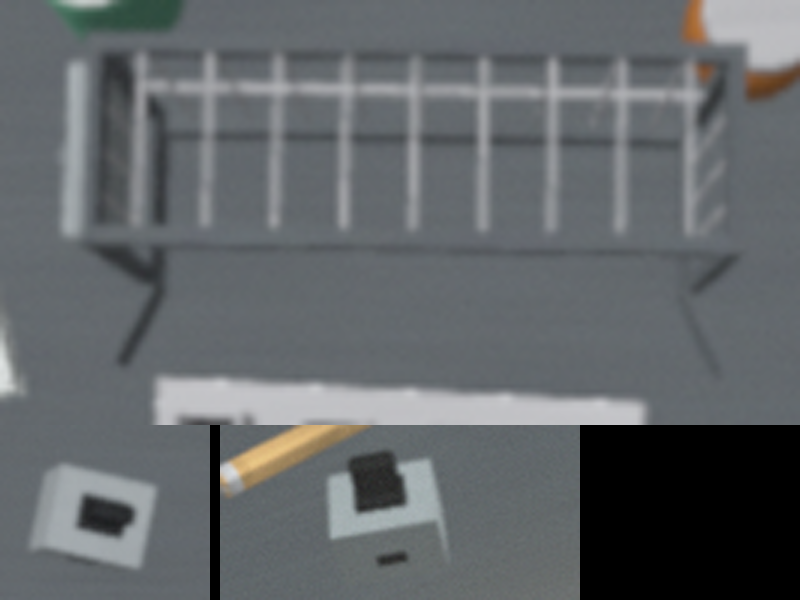

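Run:
```python
from hand import *
import pickle
ims,D=pickle.load(open("d.pkl","rb")); t=ims["top"]; s=ims["scene"]
f=lambda *a:[np.round(x,3) for x in fit(*a)]
B=M["isolator"]+[b+[0,0,50] for b in M["plug"]]
mt=region(t,[378,180,415,212],2,22); ms=region(s,[146,252,187,301],2,22)
print(mt.sum(),ms.sum(),D["isolator","top"][0]["pixels"].sum())
print("iso",*f([t],[mt],B,[637,-305,0,1.35],False),*f([t,s],[mt,D["isolator","scene"][0]["pixels"]|D["plug","scene"][0]["pixels"]],B,[637,-305,0,1.35]))
print("plug",*f([t,s],[D["plug",n][0]["pixels"] for n in("top","scene")],M["plug"],[637,-305,50,1.35]))
px=lambda u,v:(190+u/5-.4,135+v/5-.4)
obs=np.array([px(123,362),px(718,376),px(160,292),px(685,300),px(92,240),px(742,252)])
def mod(q):
    x,y,w,zg=q; P=np.array([[-85,152.5,zg],[-85,-152.5,zg],[-45,133,zg],[-45,-133,zg],[-45,139,205],[-45,-139,205]])
    return P@R.from_euler('z',w).as_matrix().T+[x,y,0]
r=least_squares(lambda q:(proj(t,mod(q))-obs).ravel(),[690,5,0,20]); print("cage",r.x.round(3)); print(r.fun.reshape(-1,2).round(1))
# overlay in scene for check
x=s["pixels"].copy()
for p in proj(s,mod(r.x)): cv2.circle(x,tuple(int(round(v)) for v in p),2,(255,0,0),-1)
for k,p in(("rack",(558,18.2,0,-.04)),("dish",(632.6,292,0,.3)),("isolator",(637,-305,0,1.35))):
    for im,xx in((s,x),):
        m=(mask(im,M[k],p)>.5).astype(np.uint8); c,_=cv2.findContours(m,0,2); cv2.drawContours(xx,c,-1,(0,255,0),1)
cv2.imwrite("pics/ov.png",cv2.resize(x[130:310,100:450],None,fx=2.28,fy=2.28,interpolation=cv2.INTER_CUBIC)[:,:,::-1])
```

```text
760 882 596
iso [ 638.635 -305.25     1.364] 0.12 [ 638.382 -304.787    1.128    1.37 ] 0.086
plug [ 636.782 -305.677   50.583    1.387] 0.193
cage [ 6.87188e+02  4.95200e+00 -6.00000e-03  1.15560e+01]
[[ 0.   0.5]
 [ 0.4  0.1]
 [ 0.7 -0.9]
 [-0.4 -0.5]
 [-1.3  0.2]
 [ 0.8  0.4]]
```

View pics/ov.png

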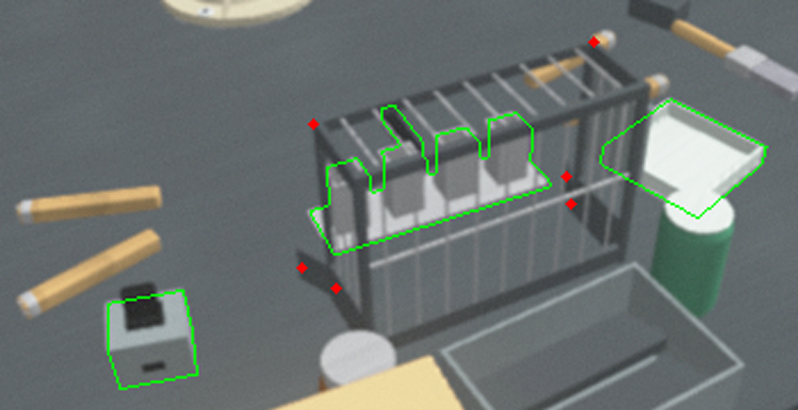

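Request:
step_arm(increments=[[0,0,-0.27,0,0,0],[0,0,-0.27,0,0,0],[0,0,-0.2,0,0,0]])

```text
t: 1.25
position: [241.5, 576.4, 345.4]
orientation: [0.0, 0.197, 0.98, 0.001]
ft_force: [0.4, 0.1, 0.9]
grip_width: 85.3
gripper_force: 0.0
```

The overlay agrees in both views: isolator, rack, dish and cage guides all line up. The measured poses are:

| Thing | Position (mm) | Yaw (rad) |
|---|---|---|
| Plug | (637.5, -305.3) | 1.37 |
| Rack | (558, 18.2) | -0.04 |
| Cage | (687, 5) | ≈ 0 |

Next comes a move planner.

```bash
cat > plan.py <<'E'
"""plan(targets): rows from the present pose through (pos, R) targets, in the units of step_arm"""
from rig import ctrl
import numpy as np, json
from scipy.spatial.transform import Rotation as R
def st():
    s=ctrl.state(); p=np.array(s["position"]); q=np.array(s["orientation"]); 
    open("log.jsonl","a").write(json.dumps([list(map(float,s["joints"])),p.tolist(),q.tolist()])+"\n")
    return s,p,R.from_quat(np.r_[q[1:],q[0]])
def down(yaw):  # tool z down, tool y at world angle yaw
    y=np.array([np.cos(yaw),np.sin(yaw),0]); z=np.array([0,0,-1.]); return R.from_matrix(np.c_[np.cross(y,z),y,z])
def frame(y,z):
    y=np.array(y,float);z=np.array(z,float); z/=np.linalg.norm(z); y-=z*(y@z); y/=np.linalg.norm(y); return R.from_matrix(np.c_[np.cross(y,z),y,z])
def plan(targets,vmax=40,wmax=.118,p=None,r=None):
    if p is None: s,p,r=st(); print("at",p.round(1),"t",round(float(s["t"]),1),"j",np.round(s["joints"],2),"ty",r.as_matrix()[:,1].round(2),"tz",r.as_matrix()[:,2].round(2),"grip",round(float(s["grip_width"]),1))
    for tp,tr in targets:
        tp=np.array(tp,float); n=max(1,int(np.ceil(max(np.linalg.norm(tp-p)/vmax,(r.inv()*tr).magnitude()/wmax-1e-6))))
        rv=(r.inv()*tr).as_rotvec()/n; d=(tp-p)/n; rows=[]
        for k in range(n):
            a=r.inv().apply(d)/150; row=np.round(np.r_[a,rv/.12],3); rows.append(row.tolist())
            p=p+r.apply(row[:3]*150); r=r*R.from_rotvec(row[3:]*.12)
        same=all(np.allclose(x,rows[0],atol=.0015) for x in rows)
        if same: print(f"-> {tp.round(1)} {n} x",json.dumps(rows[0]))
        else:
            print(f"-> {tp.round(1)} n={n}")
            for i in range(0,n,5): print("  ",json.dumps(rows[i:i+5]))
    return p,r
E
python3 -c "
from plan import *
plan([([637.5,-305.3,345],down(-.2))])"
```

```text
at [241.5 576.4 345.4] t 1.2 j [-1.24  0.37  0.02  1.15 -0.01  1.63 -0.05] ty [0.39 0.92 0.  ] tz [ 0.  0. -1.] grip 85.3
-> [ 637.5 -305.3  345. ] n=25
   [[-0.188, -0.176, -0.0, 0.0, -0.0, 0.458], [-0.198, -0.165, -0.0, 0.0, -0.0, 0.458], [-0.206, -0.154, -0.0, 0.0, -0.0, 0.458], [-0.215, -0.143, -0.0, 0.0, -0.0, 0.458], [-0.222, -0.131, -0.0, 0.0, -0.0, 0.458]]
   [[-0.229, -0.118, -0.0, 0.0, -0.0, 0.458], [-0.235, -0.106, -0.0, 0.0, -0.0, 0.458], [-0.241, -0.093, -0.0, 0.0, -0.0, 0.458], [-0.245, -0.079, -0.0, 0.0, -0.0, 0.458], [-0.249, -0.066, -0.0, 0.0, -0.0, 0.458]]
   [[-0.252, -0.052, -0.0, 0.0, -0.0, 0.458], [-0.255, -0.038, -0.0, 0.0, -0.0, 0.458], [-0.257, -0.024, -0.0, 0.0, -0.0, 0.458], [-0.258, -0.01, -0.0, 0.0, -0.0, 0.458], [-0.258, 0.005, -0.0, 0.0, -0.0, 0.458]]
   [[-0.257, 0.019, -0.0, 0.0, -0.0, 0.458], [-0.256, 0.033, -0.0, 0.0, -0.0, 0.458], [-0.253, 0.047, -0.0, 0.0, -0.0, 0.458], [-0.251, 0.061, -0.0, 0.0, -0.0, 0.458], [-0.247, 0.074, -0.0, 0.0, -0.0, 0.458]]
   [[-0.242, 0.088, -0.0, 0.0, -0.0, 0.458], [-0.237, 0.101, -0.0, 0.0, -0.0, 0.458], [-0.231, 0.114, -0.0, 0.0, -0.0, 0.458], [-0.225, 0.126, -0.0, 0.0, -0.0, 0.458], [-0.217, 0.138, -0.0, 0.0, -0.0, 0.458]]
```

Request:
step_arm(increments=[[-0.188,-0.176,0,0,0,0],[-0.188,-0.176,0,0,0,0],[-0.188,-0.176,0,0,0,0],[-0.188,-0.176,0,0,0,0],[-0.188,-0.176,0,0,0,0]])

```text
t: 1.67
position: [321.0, 398.4, 342.4]
orientation: [0.0, 0.197, 0.98, 0.0]
ft_force: [1.1, -1.2, 0.4]
grip_width: 85.3
gripper_force: 0.0
```

Request:
step_arm(increments=[[-0.188,-0.176,0,0,0,0],[-0.188,-0.176,0,0,0,0],[-0.188,-0.176,0,0,0,0],[-0.188,-0.176,0,0,0,0],[-0.188,-0.176,0,0,0,0]])

```text
t: 2.08
position: [400.0, 222.0, 342.6]
orientation: [0.0, 0.197, 0.98, 0.0]
ft_force: [1.1, 0.2, 0.3]
grip_width: 85.2
gripper_force: 0.0
```

Request:
step_arm(increments=[[-0.188,-0.176,0,0,0,0],[-0.188,-0.176,0,0,0,0],[-0.188,-0.176,0,0,0,0],[-0.188,-0.176,0,0,0,0],[-0.188,-0.176,0,0,0,0]])

```text
t: 2.5
position: [479.0, 45.8, 342.7]
orientation: [0.0, 0.197, 0.98, 0.0]
ft_force: [1.1, 1.2, 0.5]
grip_width: 85.5
gripper_force: 0.0
```

```bash
python3 -c "
from plan import *
p=[637.5,-305.3,345]
s,a,r=st()
plan([(p,r),(p,down(-.2))])"
```

```text
at [479.   45.8 342.7] t 2.5 j [-0.64  0.03  0.5   1.56 -0.01  1.56  1.03] ty [0.39 0.92 0.  ] tz [ 0.  0. -1.] grip 85.5
-> [ 637.5 -305.3  345. ] 10 x [-0.188, -0.175, -0.002, 0.0, 0.0, 0.0]
-> [ 637.5 -305.3  345. ] 12 x [0.0, -0.0, 0.0, 0.001, -0.0, 0.954]
```

Request:
step_arm(increments=[[-0.188,-0.175,0,0,0,0],[-0.188,-0.175,0,0,0,0],[-0.188,-0.175,0,0,0,0],[-0.188,-0.175,0,0,0,0],[-0.188,-0.175,0,0,0,0]])

```text
t: 2.92
position: [558.5, -129.3, 342.6]
orientation: [0.0, 0.197, 0.98, 0.0]
ft_force: [1.6, 0.5, 1.8]
grip_width: 85.5
gripper_force: 0.0
```

Request:
step_arm(increments=[[-0.188,-0.175,0,0,0,0],[-0.188,-0.175,0,0,0,0],[-0.188,-0.175,0,0,0,0],[-0.188,-0.175,0,0,0,0],[-0.188,-0.175,0,0,0,0]])

```text
t: 3.33
position: [638.0, -304.6, 342.0]
orientation: [-0.0, 0.196, 0.981, 0.0]
ft_force: [1.3, 0.4, 1.4]
grip_width: 85.2
gripper_force: 0.0
```

Request:
step_arm(increments=[[0,0,0,0,0,0.954],[0,0,0,0,0,0.954],[0,0,0,0,0,0.954],[0,0,0,0,0,0.954],[0,0,0,0,0,0.954]])

```text
t: 3.75
position: [637.4, -303.5, 342.0]
orientation: [-0.0, 0.468, 0.884, -0.0]
ft_force: [-0.2, -0.7, -0.6]
grip_width: 85.4
gripper_force: 0.0
```

Request:
step_arm(increments=[[0,0,0,0,0,0.954],[0,0,0,0,0,0.954],[0,0,0,0,0,0.954],[0,0,0,0,0,0.954],[0,0,0,0,0,0.954]])

```text
t: 4.17
position: [637.4, -303.1, 342.2]
orientation: [-0.0, 0.699, 0.716, 0.0]
ft_force: [0.7, 1.3, 0.2]
grip_width: 85.4
gripper_force: 0.0
```

Request:
step_arm(increments=[[0,0,0,0,0,0.954],[0,0,0,0,0,0.954],[0,0,0.27,0,0,0],[0,0,0.27,0,0,0],[0,0,0.27,0,0,0]])

```text
t: 4.58
position: [637.5, -303.3, 219.9]
orientation: [0.001, 0.774, 0.633, 0.0]
ft_force: [0.6, -0.9, -0.4]
grip_width: 85.4
gripper_force: 0.0
```

```bash
python3 -c "
from plan import *
plan([([637.5,-305.3,150],down(-.2)),([637.5,-305.3,62],down(-.2))])"
```

```text
at [ 637.5 -303.3  219.9] t 4.6 j [-0.1   0.71  0.92  1.15 -0.55  1.52  0.52] ty [ 0.98 -0.2   0.  ] tz [ 0. -0. -1.] grip 85.4
-> [ 637.5 -305.3  150. ] 2 x [-0.006, 0.001, 0.233, 0.007, 0.003, 0.003]
-> [ 637.5 -305.3   62. ] 3 x [-0.0, 0.0, 0.196, 0.0, -0.0, 0.0]
```

Request:
step_arm(increments=[[-0.006,0,0.233,0,0,0],[-0.006,0,0.233,0,0,0],[0,0,0.196,0,0,0],[0,0,0.196,0,0,0],[0,0,0.19,0,0,0]])

```text
t: 5.0
position: [636.9, -304.6, 61.8]
orientation: [-0.0, 0.774, 0.633, -0.0]
ft_force: [0.8, 1.0, 0.5]
grip_width: 85.4
gripper_force: 0.0
```

Request:
step_arm(increments=[[0,0,0,0,0,0],[0,0,0,0,0,0],[0,0,0,0,0,0],[0,0,0,0,0,0],[0,0,0,0,0,0]], grip=0, newtons=60)

```text
t: 5.42
position: [637.9, -305.9, 66.1]
orientation: [0.002, 0.774, 0.633, 0.001]
ft_force: [-0.9, -0.9, -0.1]
grip_width: 25.6
gripper_force: 0.0
```

Request:
step_arm(increments=[[0,0,0,0,0,0],[0,0,0,0,0,0],[0,0,0,0,0,0],[0,0,0,0,0,0],[0,0,0,0,0,0]])

```text
t: 5.83
position: [636.4, -305.5, 65.1]
orientation: [-0.0, 0.774, 0.633, -0.0]
ft_force: [-5.3, 0.9, 6.6]
grip_width: 12.6
gripper_force: 60.0
```

Request:
step_arm(increments=[[0,0,-0.04,0,0,0],[0,0,-0.04,0,0,0],[0,0,-0.06,0,0,0],[0,0,-0.06,0,0,0],[0,0,-0.08,0,0,0]])

```text
t: 6.25
position: [637.2, -304.7, 106.5]
orientation: [-0.0, 0.774, 0.633, 0.0]
ft_force: [0.3, -0.3, -0.2]
grip_width: 12.8
gripper_force: 59.3
```

Request:
step_arm(increments=[[0,0,-0.2,0,0,0],[0,0,-0.2,0,0,0],[0,0,-0.2,0,0,0],[0,0,-0.2,0,0,0],[0,0,-0.2,0,0,0]])

```text
t: 6.67
position: [637.0, -304.9, 258.7]
orientation: [0.001, 0.774, 0.633, 0.0]
ft_force: [0.8, 0.0, -0.2]
grip_width: 12.8
gripper_force: 59.3
```

Request:
step_arm(increments=[[0,0,-0.2,0,0,0],[0,0,-0.2,0,0,0],[0,0,-0.2,0,0,0],[0,0,-0.2,0,0,0],[0,0,-0.2,0,0,0]])

```text
t: 7.08
position: [636.5, -304.4, 408.8]
orientation: [0.001, 0.774, 0.633, 0.0]
ft_force: [1.2, -0.2, -0.3]
grip_width: 12.5
gripper_force: 59.3
```

```bash
python3 -c "
from plan import *
from h import *
s,p,r=st(); print(s['ft_force'])
plan([([400,0,360],r),([632.6,292,300],r),([632.6,292,62],r)])
im=ctrl.get_image('top'); cv2.imwrite('pics/p1.png',im['pixels'][:,:,::-1])
"
```

```text
[ 1.20133415 -0.16452666 -0.27372772]
at [ 636.5 -304.4  408.8] t 7.1 j [ 0.08  0.72  0.92  0.65 -0.59  1.94  0.43] ty [ 0.98 -0.2   0.  ] tz [ 0. -0. -1.] grip 12.5
-> [400.   0. 360.] 10 x [0.168, -0.195, 0.032, 0.0, 0.0, 0.0]
-> [632.6 292.  300. ] 10 x [0.221, 0.114, 0.04, 0.0, 0.0, 0.0]
-> [632.6 292.   62. ] 6 x [0.001, -0.001, 0.264, 0.0, 0.0, 0.0]
```

View pics/p1.png

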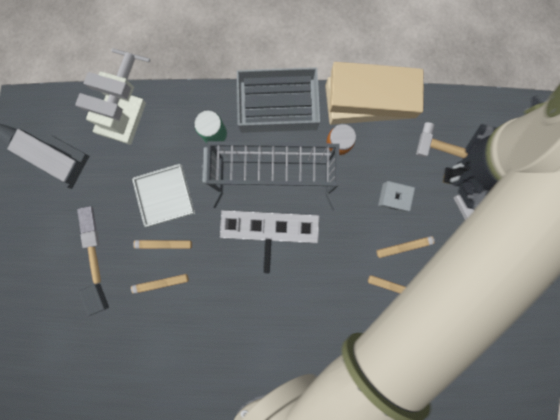

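The plug is out: the socket at px (397,196) is empty. It goes over the cage to the dish.

Request:
step_arm(increments=[[0.26,-0.053,0,0,0,0],[0.26,-0.053,0,0,0,0],[0.26,-0.053,0,0,0,0],[0.26,-0.053,0,0,0,0],[0.26,-0.053,0,0,0,0]])

```text
t: 7.55
position: [636.2, -104.3, 406.9]
orientation: [0.001, 0.774, 0.633, 0.001]
ft_force: [1.0, 0.2, -0.9]
grip_width: 12.6
gripper_force: 59.2
```

Request:
step_arm(increments=[[0.26,-0.053,0,0,0,0],[0.26,-0.053,0,0,0,0],[0.26,-0.053,0,0,0,0],[0.26,-0.053,0,0,0,0],[0.26,-0.053,0,0,0,0]])

```text
t: 7.97
position: [635.8, 95.0, 407.2]
orientation: [0.0, 0.774, 0.633, 0.001]
ft_force: [2.2, -0.2, -0.2]
grip_width: 12.9
gripper_force: 59.2
```

Request:
step_arm(increments=[[0.26,-0.053,0,0,0,0],[0.26,-0.053,0,0,0,0],[0.26,-0.053,0,0,0,0],[0.26,-0.053,0,0,0,0],[0.26,-0.053,0,0,0,0]])

```text
t: 8.38
position: [635.3, 294.2, 407.2]
orientation: [0.0, 0.774, 0.633, 0.001]
ft_force: [1.0, 1.9, -0.6]
grip_width: 12.8
gripper_force: 59.2
```

Request:
step_arm(increments=[[0,0,0.26,0,0,0],[0,0,0.26,0,0,0],[0,0,0.26,0,0,0],[0,0,0.26,0,0,0],[0,0,0,0,0,0]])

```text
t: 8.8
position: [632.2, 291.7, 241.3]
orientation: [-0.002, 0.774, 0.633, -0.006]
ft_force: [-1.3, 0.1, -2.7]
grip_width: 12.3
gripper_force: 59.2
```

```bash
python3 -c "
from plan import *
s,p,r=st(); print(s['ft_force'],s['gripper_force'])
plan([([632.6,292,90],r),([632.6,292,57],r)])
"
```

```text
[-1.25326803  0.1258076  -2.7379371 ] 59.1995769739151
at [632.2 291.7 241.3] t 8.8 j [-0.97  0.69  0.92  1.13 -0.53  1.56 -0.36] ty [ 0.98 -0.2  -0.01] tz [-0.01 -0.   -1.  ] grip 12.3
-> [632.6 292.   90. ] 4 x [0.002, 0.003, 0.252, 0.0, 0.0, 0.0]
-> [632.6 292.   57. ] 1 x [0.002, 0.004, 0.22, 0.0, 0.0, 0.0]
```

Request:
step_arm(increments=[[0,0,0.25,0,0,0],[0,0,0.25,0,0,0],[0,0,0.25,0,0,0],[0,0,0.25,0,0,0],[0,0,0.2,0,0,0]])

```text
t: 9.22
position: [636.9, 293.1, 70.4]
orientation: [-0.0, 0.774, 0.633, 0.001]
ft_force: [-0.6, -0.1, -0.9]
grip_width: 12.9
gripper_force: 59.3
```

Request:
step_arm(increments=[[0,0,0.05,0,0,0],[0,0,0,0,0,0],[0,0,0,0,0,0],[0,0,0,0,0,0]])

```text
t: 9.55
position: [638.3, 292.5, 66.1]
orientation: [0.001, 0.774, 0.633, 0.002]
ft_force: [-0.2, -0.2, -1.2]
grip_width: 13.3
gripper_force: 59.3
```

Request:
step_arm(increments=[[0,0,0,0,0,0],[0,0,0,0,0,0],[0,0,0,0,0,0],[0,0,0,0,0,0],[0,0,0,0,0,0]], grip=0.5)

```text
t: 9.97
position: [636.1, 292.0, 62.4]
orientation: [-0.0, 0.774, 0.633, 0.0]
ft_force: [-0.5, 0.0, -1.0]
grip_width: 42.8
gripper_force: 0.0
```

Request:
step_arm(increments=[[0,0,-0.25,0,0,0],[0,0,-0.25,0,0,0],[0,0,-0.25,0,0,0],[0,0,-0.25,0,0,0],[0,0,-0.25,0,0,0]])

```text
t: 10.38
position: [635.7, 291.7, 251.5]
orientation: [0.0, 0.774, 0.633, -0.0]
ft_force: [1.2, 0.5, 0.4]
grip_width: 42.8
gripper_force: 0.0
```

Run:
```python
import json,numpy as np
from plan import *
from scipy.optimize import least_squares
s,p,r=st()
L=[json.loads(l) for l in open("log.jsonl")]; print(len(L))
```

```text
9
```

```bash
cat > fk.py <<'E'
import numpy as np, json, itertools
from scipy.optimize import least_squares
from scipy.spatial.transform import Rotation as R
Rz=lambda a:R.from_euler('z',a).as_matrix(); Ry=lambda a:R.from_euler('y',a).as_matrix()
def fk(P,S,q):
    b,h,L1,a3,L2,a5,a6,L3,c,y0=P; A=Rz(b+S[0]*q[0]); p=np.array([0,0,h])
    A=A@Ry(q[1])@Rz(S[1]*q[2]); p=p+A@[a3,y0,L1]
    A=A@Ry(q[3])@Rz(S[2]*q[4]); p=p+A@[a5,0,L2]
    A=A@Ry(q[5]); p=p+A@[a6,0,0]
    A=A@Rz(S[3]*q[6]+c); p=p+A@[0,0,L3]
    return p,A
def load(): return [json.loads(l) for l in open("log.jsonl")]
def res(P,S,L):
    o=[]
    for q,p,w in L:
        x,A=fk(P,S,q); o+=list((x-p)/10); o+=list((R.from_quat([*w[1:],w[0]]).inv()*R.from_matrix(A)).as_rotvec()*10)
    return np.array(o)
def fitfk():
    L=load(); best=None
    for S in itertools.product((-1,1),repeat=4):
        if S[0]==1: continue
        for c in(0,np.pi/2,np.pi,-np.pi/2):
            r=least_squares(res,[0,300,350,0,350,0,0,250,c,0],args=(S,L),max_nfev=60)
            if best is None or r.cost<best[0]: best=(r.cost,S,r.x)
    return best
if __name__=="__main__":
    c,S,P=fitfk(); print(c,S,P.round(3)); json.dump([S,P.tolist()],open("fk.json","w"))
    print(res(P,S,load()).reshape(-1,6).round(2))
E
python3 fk.py
```

```text
0.4211243636308138 (-1, -1, -1, -1) [-1.80000e-02  1.96396e+02  4.63869e+02  9.18000e-01  4.61487e+02
 -7.09700e+00 -4.43900e+00  3.19622e+02  1.55200e+00 -1.94310e+01]
[[ 0.17  0.7  -0.11 -0.   -0.    0.  ]
 [-0.33  0.11 -0.03  0.   -0.    0.  ]
 [-0.33  0.11 -0.03  0.   -0.    0.  ]
 [-0.06 -0.1   0.04  0.   -0.    0.  ]
 [-0.02  0.08  0.    0.   -0.    0.  ]
 [-0.02  0.08  0.    0.   -0.    0.  ]
 [ 0.05 -0.09  0.04  0.    0.   -0.  ]
 [ 0.05 -0.09  0.04  0.    0.   -0.  ]
 [-0.02 -0.11  0.05  0.   -0.    0.  ]]
```

```bash
cat > ik.py <<'E'
from fk import *
from plan import frame
S,P=json.load(open("fk.json"))
lo=np.array([-2.95,-.25,-1.52,.18,-1.44,.02,-3.01]);hi=np.array([2.95,2.06,1.56,2.33,4.58,2.06,3.01])
def ik(pos,rot,q0):
    def f(q):
        x,A=fk(P,S,q); return np.r_[(x-pos)/100,(rot.inv()*R.from_matrix(A)).as_rotvec()*1,.01*(q-q0)]
    r=least_squares(f,np.clip(q0,lo+.02,hi-.02),bounds=(lo+.01,hi-.01)); x,A=fk(P,S,r.x)
    return r.x,np.linalg.norm(x-pos),(rot.inv()*R.from_matrix(A)).magnitude()
def pick(c,w,u,a,sgn,ty,z=11):
    """handle centre c, axis angle w; d = the axis direction with d_y of sign sgn; ty: sign of tool y along world x"""
    d=np.array([np.cos(w),np.sin(w),0]); d*=np.sign(d[1])*sgn; g=np.array([*c,0])+u*d; g[2]=z
    zt=-np.array([0,0,1])*np.cos(a)-d*np.sin(a); y=np.cross([0,0,1.],d); y*=np.sign(y[0])*ty
    return g,frame(y,zt),d
def place(cup,u,a,d,ty,z=None):
    zt=d*np.cos(a)-np.array([0,0,1])*np.sin(a); y=np.cross([0,0,1.],d); y*=np.sign(y[0])*ty
    return np.array([*cup,83+u if z is None else z]),frame(y,zt)
E
python3 - <<'E'
from ik import *
from plan import st
s,p,r=st(); q=np.array(s["joints"])
cup=lambda k:np.array([558,18.2])+R.from_euler('z',-.04).as_matrix()[:2,:2]@[0,-91.5+61*k]
print([cup(k).round(1) for k in range(4)])
H=[((508,293.6),-1.567),((406.5,299.4),1.806),((509.3,-332.3),1.824),((404.2,-309.5),-1.888)]
for ad in(30,40,50):
  a=np.deg2rad(ad)
  for i,(c,w) in enumerate(H):
    sg=-1 if i<2 else 1
    for ty in(1,-1):
        g,rp,d=pick(c,w,35,a,sg,ty); o=[]
        q1,e1,f1=ik(g,rp,q); o.append((e1,f1))
        for k in((2,3) if i<2 else(1,0)):
            for zz in(250,118):
                dd=np.array([0,sg,0.]); t,rt=place(cup(k),35,a,dd,ty,zz); q2,e2,f2=ik(t,rt,q1); o.append((e2,f2))
        print(ad,i,ty,np.round(o,2).tolist(),q1.round(2),q2.round(2))
E
```

```text
[array([554.3, -73.2]), array([556.8, -12.3]), array([559.2,  48.7]), array([561.7, 109.6])]
30 0 1 [[0.01, 0.0], [0.0, 0.0], [0.0, 0.0], [0.0, 0.0], [0.0, 0.0]] [-0.86  0.56  0.74  1.95 -1.12  1.02  0.54] [-1.37  1.32  1.43  1.5  -0.26  1.41 -0.06]
30 0 -1 [[0.0, 0.0], [0.56, 0.06], [0.38, 0.04], [0.69, 0.09], [0.8, 0.09]] [-1.09  0.77  1.09  1.95 -1.33  1.26 -2.5 ] [-1.37  1.42  1.55  1.5  -0.4   1.44 -3.  ]
30 1 1 [[0.01, 0.0], [0.0, 0.0], [0.0, 0.0], [0.0, 0.0], [0.0, 0.0]] [-0.93  0.45  0.72  2.09 -1.02  1.02  0.68] [-1.37  1.3   1.41  1.5  -0.23  1.41 -0.09]
30 1 -1 [[0.01, 0.0], [0.56, 0.06], [0.38, 0.04], [0.69, 0.09], [0.8, 0.09]] [-1.25  0.73  1.19  2.08 -1.28  1.32 -2.3 ] [-1.37  1.42  1.55  1.5  -0.4   1.44 -3.  ]
30 2 1 [[0.01, 0.0], [0.0, 0.0], [0.0, 0.0], [0.01, 0.0], [0.0, 0.0]] [-0.51  0.57  0.92  2.05  0.01  0.44  0.51] [ 0.26  0.7   0.36  1.57 -1.    1.73  0.91]
30 2 -1 [[0.0, 0.0], [0.01, 0.0], [0.0, 0.0], [0.01, 0.0], [0.0, 0.0]] [-0.76  1.17  1.48  2.04 -1.19  0.8  -1.7 ] [-0.11  0.94  0.97  1.57 -1.31  2.05 -2.07]
30 3 1 [[0.0, 0.0], [0.0, 0.0], [0.0, 0.0], [0.
[... 2118 characters left out ...]
8 -1.4   1.5  -2.06] [-1.34  1.24  1.55  1.56 -0.55  1.41 -2.99]
50 2 1 [[0.01, 0.0], [0.01, 0.0], [0.0, 0.0], [0.01, 0.0], [0.0, 0.0]] [-0.85  0.92  1.17  2.17  0.06  0.21  0.18] [-0.06  0.59  0.65  1.63 -0.9   1.56  0.84]
50 2 -1 [[0.0, 0.0], [0.01, 0.0], [0.0, 0.0], [0.01, 0.0], [0.0, 0.0]] [-0.96  1.42  1.46  2.15 -1.33  0.53 -1.81] [-0.35  0.89  1.21  1.62 -1.22  1.87 -2.11]
50 3 1 [[0.0, 0.0], [0.0, 0.0], [0.0, 0.0], [0.0, 0.0], [0.0, 0.0]] [-0.86  1.01  1.18  2.05 -0.06  0.74 -0.12] [-0.11  0.62  0.72  1.63 -0.93  1.59  0.87]
50 3 -1 [[0.01, 0.0], [0.01, 0.0], [0.01, 0.0], [0.01, 0.0], [0.01, 0.0]] [-0.43  0.6   0.56  2.04  0.7   0.93  2.38] [ 1.29  1.04 -1.46  1.64  0.34  1.3   3.  ]
```

```bash
cat > handles.py <<'E'
from hand import *
def handles(name="top"):
    im=ctrl.get_image(name); o=[]
    for d in ctrl.silhouettes("handle0",name):
        if d["p"]<.3: continue
        m=region(im,d["extent"])
        if not 200<m.sum()<900: continue
        c,w=axis(im,m,15); x,e=fit([im],[m],M["handle"],[*c,10,w],False); o.append((x.round(2).tolist(),round(e,3),round(float(d["p"]),2)))
    return im,o
E
cat > nxt.py <<'E'
import sys
from handles import *
from ik import pick
from plan import *
def go(c,w,sg,u=35,a=.7,z=11,hov=140):
    g,r,d=pick(c,w,u,a,sg,1,z); h=g.copy(); h[2]=hov; s,p,r0=st()
    q,_=None,None
    plan([(h,r0),(h,r),(g,r)])
E
python3 - <<'E'
from nxt import *
im,o=handles(); print(*o,sep="\n")
cv2.imwrite("pics/p2.png",im["pixels"][120:320,60:460][:,:,::-1])
for n in("top","scene"):
    if n=="scene": ctrl.get_image(n)
    print([(round(float(d["p"]),2),d["extent"]) for d in ctrl.silhouettes("plug",n)])
h=[x for x,e,p in o if x[1]>200 and x[0]>460]
if h: go(h[0][:2],h[0][2],-1)
E
```

```text
([406.59, 298.68, 1.81], np.float64(0.098), 0.85)
([508.0, 294.2, -1.57], np.float64(0.108), 0.7)
([509.29, -332.28, 1.82], np.float64(0.075), 0.7)
([404.44, -309.2, -1.89], np.float64(0.073), 0.66)
[(0.62, [366.4, 273.6, 422.6, 300.1]), (0.5, [150.8, 178.4, 167.0, 194.8])]
[(0.84, [398.4, 180.3, 412.6, 205.4])]
at [636.  291.9 249.2] t 10.6 j [-0.97  0.69  0.93  1.12 -0.53  1.57 -0.36] ty [ 0.98 -0.2  -0.  ] tz [-0.  0. -1.] grip 42.8
-> [508.  259.2 140. ] 5 x [-0.077, -0.159, 0.146, 0.0, 0.0, 0.0]
-> [508.  259.2 140. ] 7 x [0.0, 0.0, -0.0, 0.083, 0.83, -0.229]
-> [508.  259.2  11. ] 4 x [-0.138, 0.001, 0.164, 0.0, 0.0, -0.0]
```

View pics/p2.png

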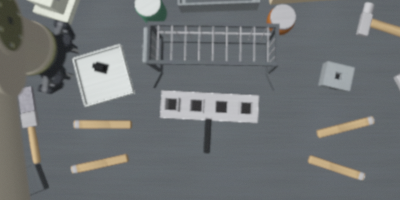

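The plug lies in the dish, at crop px (100,67). Now the first handle.

Request:
step_arm(increments=[[-0.077,-0.159,0.146,0,0,0],[-0.077,-0.159,0.146,0,0,0],[-0.077,-0.159,0.146,0,0,0],[-0.077,-0.159,0.146,0,0,0],[-0.077,-0.159,0.146,0,0,0]], grip=0.65, newtons=80)

```text
t: 11.05
position: [505.0, 258.3, 137.1]
orientation: [-0.0, 0.774, 0.633, -0.002]
ft_force: [1.1, 0.3, 1.1]
grip_width: 55.4
gripper_force: 0.0
```

Request:
step_arm(increments=[[0,0,0,0.083,0.83,-0.229],[0,0,0,0.083,0.83,-0.229],[0,0,0,0.083,0.83,-0.229],[0,0,0,0.083,0.83,-0.229],[0,0,0,0.083,0.83,-0.229]])

```text
t: 11.47
position: [506.9, 259.2, 139.6]
orientation: [-0.176, 0.704, 0.665, 0.177]
ft_force: [-0.7, 0.1, -0.4]
grip_width: 55.5
gripper_force: 0.0
```

Request:
step_arm(increments=[[0,0,0,0.083,0.83,-0.229],[0,0,0,0.083,0.83,-0.229],[0,0,0,0,0,0],[0,0,0,0,0,0]])

```text
t: 11.8
position: [507.2, 256.8, 137.7]
orientation: [-0.242, 0.667, 0.663, 0.24]
ft_force: [0.5, -0.2, -0.1]
grip_width: 55.7
gripper_force: 0.0
```

Run:
```python
from nxt import *
go([508,294],-1.568,-1,hov=50)
```

```text
at [507.2 256.8 137.7] t 11.8 j [-0.75  0.38  0.77  1.93 -1.06  1.21  0.52] ty [ 1. -0. -0.] tz [-0.    0.64 -0.77] grip 55.7
-> [508.1 259.   50. ] 3 x [-0.121, 0.003, 0.153, 0.0, 0.0, 0.0]
-> [508.1 259.   50. ] 1 x [-0.0, -0.0, -0.001, 0.008, 0.035, -0.071]
-> [508.1 259.   11. ] 1 x [-0.168, -0.0, 0.199, -0.0, -0.0, 0.0]
```

Request:
step_arm(increments=[[-0.121,0.003,0.153,0,0,0],[-0.121,0.003,0.153,0,0,0],[-0.121,0.003,0.153,0,0,0],[-0.08,0,0.095,0,0,0],[-0.08,0,0.095,0,0,0]])

```text
t: 12.22
position: [507.3, 263.8, 13.0]
orientation: [-0.243, 0.664, 0.666, 0.24]
ft_force: [0.3, -0.5, 0.4]
grip_width: 55.6
gripper_force: 0.0
```

Request:
step_arm(increments=[[0,0,0,0,0,0],[0,0,0,0,0,0],[0,0,0,0,0,0]])

```text
t: 12.47
position: [509.2, 262.8, 16.0]
orientation: [-0.242, 0.663, 0.665, 0.242]
ft_force: [-0.4, -0.1, 0.2]
grip_width: 55.4
gripper_force: 0.0
```

Request:
step_arm(increments=[[0,0,0,0,0,0],[0,0,0,0,0,0],[0,0,0,0,0,0]])

```text
t: 12.72
position: [509.6, 261.9, 16.2]
orientation: [-0.242, 0.664, 0.665, 0.243]
ft_force: [-0.6, -0.1, 1.0]
grip_width: 55.7
gripper_force: 0.0
```

Request:
step_arm(increments=[[-0.02,0,0.024,0,0,0],[0,0,0,0,0,0],[0,0,0,0,0,0]])

```text
t: 12.97
position: [509.0, 261.6, 10.2]
orientation: [-0.242, 0.664, 0.664, 0.242]
ft_force: [-0.4, 0.1, -0.2]
grip_width: 55.6
gripper_force: 0.0
```

Request:
step_arm(increments=[[0,0,0,0,0,0],[0,0,0,0,0,0],[0,0,0,0,0,0],[0,0,0,0,0,0],[0,0,0,0,0,0]], grip=0)

```text
t: 13.38
position: [509.4, 261.5, 10.6]
orientation: [-0.242, 0.664, 0.665, 0.243]
ft_force: [-0.9, -0.8, 3.4]
grip_width: 17.8
gripper_force: 78.6
```

Request:
step_arm(increments=[[0,0,0,0,0,0],[0,0,0,0,0,0],[0,0,0,0,0,0]])

```text
t: 13.63
position: [509.4, 261.5, 10.6]
orientation: [-0.242, 0.664, 0.665, 0.243]
ft_force: [-0.5, -2.8, 4.2]
grip_width: 18.1
gripper_force: 78.9
```

```bash
cat > put.py <<'E'
from plan import *
from ik import place
RACK=[558,18.2,-.04]
def cup(k): return np.array(RACK[:2])+R.from_euler('z',RACK[2]).as_matrix()[:2,:2]@[0,-91.5+61*k]
def put(k,sg,u,a=.7,hi=250,off=(0,0),lo=None):
    s,p,r0=st(); d=np.array([0,sg,0.]); t,r=place(cup(k)+off,u,a,d,1,hi)
    up=p.copy(); up[2]=hi; low=t.copy(); low[2]=83+u if lo is None else lo
    print("cup",k,cup(k).round(1)); plan([(up,r0),(t,r0),(t,r),(low,r)])
E
python3 -c "
from put import *
put(2,-1,33)"
```

```text
cup 2 [559.2  48.7]
at [509.4 261.5  10.6] t 13.6 j [-0.65  0.61  0.65  1.98 -1.29  1.13  0.8 ] ty [1. 0. 0.] tz [ 0.    0.64 -0.77] grip 18.1
-> [509.4 261.5 250. ] 6 x [0.171, 0.0, -0.203, 0.0, 0.0, 0.0]
-> [559.2  48.7 250. ] 6 x [-0.181, 0.055, -0.153, 0.0, 0.0, 0.0]
-> [559.2  48.7 250. ] 14 x [0.0, 0.0, 0.0, 0.001, -0.935, 0.0]
-> [559.2  48.7 116. ] 4 x [0.171, 0.001, 0.143, -0.0, 0.001, 0.002]
```

Request:
step_arm(increments=[[0.1,0,-0.12,0,0,0],[0.171,0,-0.203,0,0,0],[0.171,0,-0.203,0,0,0],[0.171,0,-0.203,0,0,0],[0.171,0,-0.203,0,0,0]])

```text
t: 14.05
position: [508.5, 261.4, 194.2]
orientation: [-0.242, 0.664, 0.664, 0.242]
ft_force: [1.2, 1.1, -0.2]
grip_width: 18.3
gripper_force: 78.2
```

Request:
step_arm(increments=[[0.171,0,-0.203,0,0,0],[0.07,0,-0.083,0,0,0],[-0.181,0.055,-0.153,0,0,0],[-0.181,0.055,-0.153,0,0,0],[-0.181,0.055,-0.153,0,0,0]])

```text
t: 14.47
position: [533.4, 155.0, 249.9]
orientation: [-0.243, 0.663, 0.666, 0.243]
ft_force: [0.4, -0.9, -1.7]
grip_width: 18.0
gripper_force: 78.2
```

Request:
step_arm(increments=[[-0.181,0.055,-0.153,0,0,0],[-0.181,0.055,-0.153,0,0,0],[-0.181,0.055,-0.153,0,0,0],[0,0,0,0,-0.935,0],[0,0,0,0,-0.935,0]])

```text
t: 14.88
position: [559.5, 37.1, 247.3]
orientation: [-0.163, 0.695, 0.681, 0.164]
ft_force: [0.5, 2.1, -0.2]
grip_width: 17.6
gripper_force: 78.1
```

Request:
step_arm(increments=[[0,0,0,0,-0.935,0],[0,0,0,0,-0.935,0],[0,0,0,0,-0.935,0],[0,0,0,0,-0.935,0],[0,0,0,0,-0.935,0]])

```text
t: 15.3
position: [559.1, 48.6, 250.6]
orientation: [0.033, 0.706, 0.707, -0.031]
ft_force: [0.5, 0.4, -0.5]
grip_width: 17.6
gripper_force: 78.1
```

Request:
step_arm(increments=[[0,0,0,0,-0.935,0],[0,0,0,0,-0.935,0],[0,0,0,0,-0.935,0],[0,0,0,0,-0.935,0],[0,0,0,0,-0.935,0]])

```text
t: 15.72
position: [559.0, 49.8, 250.0]
orientation: [0.227, 0.669, 0.671, -0.225]
ft_force: [0.7, 0.6, -0.9]
grip_width: 17.6
gripper_force: 78.1
```

Request:
step_arm(increments=[[0,0,0,0,-0.935,0],[0,0,0,0,-0.935,0],[0,0,0,0,0,0],[0,0,0,0,0,0],[0,0,0,0,0,0]])

```text
t: 16.13
position: [558.7, 47.2, 250.4]
orientation: [0.298, 0.642, 0.641, -0.297]
ft_force: [0.2, -1.0, 0.0]
grip_width: 17.9
gripper_force: 78.3
```

```bash
python3 -c "
from put import *
from h import *
put(2,-1,33)
a=ctrl.get_image('scene'); b=ctrl.get_image('top')
c=np.hstack([cv2.resize(a['pixels'][60:260,180:400],(440,400)),cv2.resize(b['pixels'][130:300,200:340],(329,400))])
cv2.imwrite('pics/p3.png',c[:,:,::-1])
"
```

```text
cup 2 [559.2  48.7]
at [558.7  47.2 250.4] t 16.1 j [-1.3   0.8   1.19  1.49  0.13  1.47 -0.2 ] ty [ 1. -0.  0.] tz [-0.   -0.76 -0.65] grip 17.9
-> [558.7  47.2 250. ] 1 x [0.002, -0.0, 0.002, 0.0, 0.0, 0.0]
-> [559.2  48.7 250. ] 1 x [0.006, 0.004, -0.008, 0.0, 0.0, 0.0]
-> [559.2  48.7 250. ] 1 x [0.0, -0.0, -0.0, -0.001, -0.019, -0.015]
-> [559.2  48.7 116. ] 4 x [0.171, -0.0, 0.144, 0.0, 0.0, 0.0]
```

View pics/p3.png

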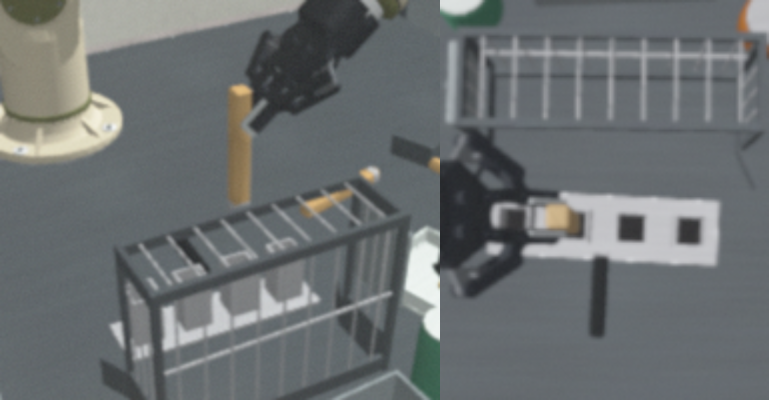

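The handle stands vertical over cup 2 in both views. I descend to just above the mouth, check, then insert.

Request:
step_arm(increments=[[0.145,0,0.13,0,0,0],[0.145,0,0.117,0,0,0],[0,0,0,0,0,0],[0,0,0,0,0,0],[0,0,0,0,0,0]])

```text
t: 16.65
position: [559.3, 47.1, 194.9]
orientation: [0.299, 0.642, 0.641, -0.297]
ft_force: [-0.5, -0.0, -0.1]
grip_width: 17.9
gripper_force: 78.3
```

Request:
step_arm(increments=[[0,0,0,0,0,0],[0,0,0,0,0,0],[0,0,0,0,0,0]])

```text
t: 16.9
position: [559.2, 48.1, 193.6]
orientation: [0.299, 0.641, 0.641, -0.297]
ft_force: [0.2, -0.6, -1.1]
grip_width: 17.9
gripper_force: 78.3
```

```bash
python3 -c "
from put import *
put(2,-1,33,hi=191)"
```

```text
cup 2 [559.2  48.7]
at [559.2  48.1 193.6] t 16.9 j [-1.28  0.85  1.15  1.55  0.09  1.39 -0.24] ty [1. 0. 0.] tz [ 0.   -0.76 -0.64] grip 17.9
-> [559.2  48.1 191. ] 1 x [0.013, -0.0, 0.011, 0.0, 0.0, 0.0]
-> [559.2  48.7 191. ] 1 x [0.003, 0.0, -0.003, 0.0, 0.0, 0.0]
-> [559.2  48.7 191. ] 1 x [-0.0, 0.0, 0.0, 0.015, -0.004, -0.008]
-> [559.2  48.7 116. ] 2 x [0.191, 0.0, 0.161, -0.0, -0.0, -0.0]
```

Request:
step_arm(increments=[[0.076,0,0.062,0,0,0],[0.076,0,0.064,0,0,0],[0.076,0,0.064,0,0,0]])

```text
t: 17.15
position: [558.5, 48.6, 146.2]
orientation: [0.298, 0.641, 0.641, -0.298]
ft_force: [-0.1, 0.1, -1.0]
grip_width: 17.8
gripper_force: 78.3
```

Request:
step_arm(increments=[[0.076,0,0.064,0,0,0],[0.065,0,0.055,0,0,0],[0,0,0,0,0,0],[0,0,0,0,0,0]])

```text
t: 17.48
position: [558.4, 47.9, 119.6]
orientation: [0.299, 0.64, 0.641, -0.299]
ft_force: [-0.2, -0.0, 0.2]
grip_width: 18.1
gripper_force: 78.3
```

Request:
step_arm(increments=[[0,0,0,0,0,0],[0,0,0,0,0,0],[0,0,0,0,0,0],[0,0,0,0,0,0],[0,0,0,0,0,0]], grip=0.65)

```text
t: 17.9
position: [558.9, 48.3, 120.7]
orientation: [0.299, 0.641, 0.641, -0.298]
ft_force: [0.1, 0.4, 0.5]
grip_width: 55.6
gripper_force: 0.0
```

Request:
step_arm(increments=[[0,0,-0.1,0,0,0],[0,0,-0.2,0,0,0],[0,0,-0.27,0,0,0],[0,0,-0.27,0,0,0],[0,0,-0.27,0,0,0]])

```text
t: 18.32
position: [558.1, 176.9, 229.0]
orientation: [0.298, 0.641, 0.641, -0.298]
ft_force: [1.7, 0.9, -0.6]
grip_width: 55.3
gripper_force: 0.0
```

Run:
```python
from nxt import *
im,o=handles(); print(*o,sep="\n")
a=ctrl.get_image("scene"); c=np.hstack([cv2.resize(a['pixels'][100:260,200:400],(400,320)),cv2.resize(im['pixels'][130:300,130:340],(400,320))]); cv2.imwrite("pics/p4.png",c[:,:,::-1])
h=[x for x,e,p in o if x[1]>200 and x[0]<460]
if h: go(h[0][:2],h[0][2],-1)
```

```text
([509.27, -332.37, 1.82], np.float64(0.073), 0.89)
([406.22, 300.05, 1.81], np.float64(0.093), 0.64)
([404.19, -309.66, -1.88], np.float64(0.076), 0.58)
([566.56, 49.71, -1.14], np.float64(0.703), 0.39)
at [559.8 179.  229.1] t 18.5 j [-1.3   0.92  1.1   1.27  0.03  1.65 -0.29] ty [1.   0.01 0.  ] tz [ 0.01 -0.76 -0.65] grip 56.0
-> [414.5 266.  140. ] 5 x [0.166, -0.193, -0.013, 0.0, 0.0, 0.0]
-> [414.5 266.  140. ] 14 x [-0.0, -0.0, -0.0, -0.011, 0.929, -0.154]
-> [414.5 266.   11. ] 4 x [-0.138, -0.001, 0.165, -0.0, 0.002, 0.002]
```

View pics/p4.png

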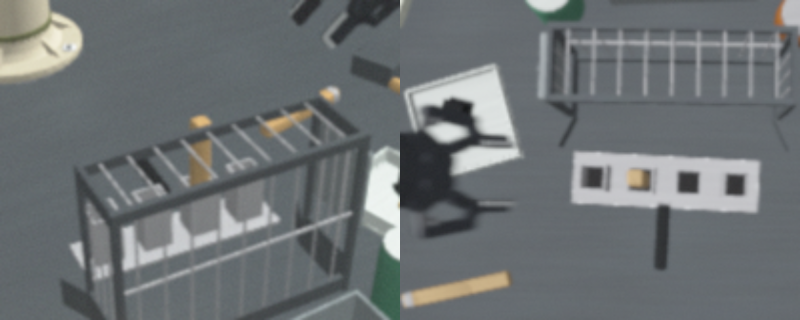

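Handle 1 is in cup 2. On to the next, at (406, 300).

Request:
step_arm(increments=[[0.166,-0.193,-0.013,0,0,0],[0.166,-0.193,-0.013,0,0,0],[0.166,-0.193,-0.013,0,0,0],[0.166,-0.193,-0.013,0,0,0],[0.166,-0.193,-0.013,0,0,0]])

```text
t: 18.88
position: [412.2, 262.3, 137.3]
orientation: [0.298, 0.641, 0.641, -0.299]
ft_force: [0.5, 0.6, -0.4]
grip_width: 55.8
gripper_force: 0.0
```

Request:
step_arm(increments=[[0,0,0,-0.011,0.929,-0.154],[0,0,0,-0.011,0.929,-0.154],[0,0,0,-0.011,0.929,-0.154],[0,0,0,-0.011,0.929,-0.154],[0,0,0,-0.011,0.929,-0.154]])

```text
t: 19.3
position: [413.8, 262.4, 138.1]
orientation: [0.097, 0.668, 0.728, -0.12]
ft_force: [0.5, -0.6, -0.2]
grip_width: 55.9
gripper_force: 0.0
```

Request:
step_arm(increments=[[0,0,0,-0.011,0.929,-0.154],[0,0,0,-0.011,0.929,-0.154],[0,0,0,-0.011,0.929,-0.154],[0,0,0,-0.011,0.929,-0.154],[0,0,0,-0.011,0.929,-0.154]])

```text
t: 19.72
position: [413.7, 262.2, 138.8]
orientation: [-0.11, 0.641, 0.757, 0.067]
ft_force: [-0.8, -0.2, -0.3]
grip_width: 55.6
gripper_force: 0.0
```

Request:
step_arm(increments=[[0,0,0,-0.011,0.929,-0.154],[0,0,0,-0.011,0.929,-0.154],[0,0,0,-0.011,0.929,-0.154],[0,0,0,-0.011,0.929,-0.154]])

```text
t: 20.05
position: [414.3, 262.2, 139.3]
orientation: [-0.27, 0.583, 0.736, 0.214]
ft_force: [-0.4, 0.7, -0.1]
grip_width: 55.7
gripper_force: 0.0
```

Request:
step_arm(increments=[[0,0,0,0,0,0],[0,0,0,0,0,0],[0,0,0,0,0,0],[0,0,0,0,0,0],[0,0,0,0,0,0]])

```text
t: 20.47
position: [413.1, 264.8, 138.9]
orientation: [-0.269, 0.581, 0.739, 0.21]
ft_force: [-0.1, 0.2, 0.2]
grip_width: 55.6
gripper_force: 0.0
```

Run:
```python
from nxt import *
im,o=handles(); print(*o,sep="\n")
go([406.3,299.7],1.807,-1,hov=60)
```

```text
([399.3, 328.43, 1.8], np.float64(0.444), 0.67)
([509.3, -332.18, 1.82], np.float64(0.076), 0.62)
([404.24, -309.52, -1.89], np.float64(0.078), 0.61)
at [413.2 264.6 138.9] t 20.6 j [-0.95  0.33  0.93  2.03 -0.99  1.31  0.68] ty [ 0.97  0.24 -0.  ] tz [-0.15  0.62 -0.77] grip 55.4
-> [414.5 265.7  60. ] 2 x [-0.167, 0.006, 0.203, 0.0, 0.0, 0.0]
-> [414.5 265.7  60. ] 1 x [-0.0, -0.0, 0.001, -0.025, 0.023, -0.005]
-> [414.5 265.7  11. ] 2 x [-0.105, -0.0, 0.125, 0.0, -0.0, 0.0]
```

Request:
step_arm(increments=[[-0.167,0.006,0.203,0,0,0],[-0.167,0.006,0.203,-0.025,0.023,0],[-0.1,0,0.12,0,0,0],[-0.1,0,0.12,0,0,0]])

```text
t: 20.9
position: [414.1, 265.3, 11.2]
orientation: [-0.27, 0.582, 0.737, 0.212]
ft_force: [1.0, 0.9, -0.5]
grip_width: 55.6
gripper_force: 0.0
```

Request:
step_arm(increments=[[0,0,0,0,0,0],[0,0,0,0,0,0],[0,0,0,0,0,0],[0,0,0,0,0,0]])

```text
t: 21.23
position: [416.0, 265.0, 14.5]
orientation: [-0.269, 0.582, 0.737, 0.214]
ft_force: [-0.1, -0.3, -0.0]
grip_width: 55.5
gripper_force: 0.0
```

Request:
step_arm(increments=[[0,0,0,0,0,0],[0,0,0,0,0,0]])

```text
t: 21.4
position: [415.7, 264.9, 14.1]
orientation: [-0.269, 0.582, 0.737, 0.213]
ft_force: [0.8, -0.2, 0.5]
grip_width: 55.5
gripper_force: 0.0
```

Request:
step_arm(increments=[[-0.014,0,0.017,0,0,0],[0,0,0,0,0,0]])

```text
t: 21.57
position: [415.0, 264.6, 9.5]
orientation: [-0.269, 0.583, 0.737, 0.213]
ft_force: [-1.0, 0.2, -0.2]
grip_width: 55.3
gripper_force: 0.0
```

Request:
step_arm(increments=[[0,0,0,0,0,0],[0,0,0,0,0,0],[0,0,0,0,0,0],[0,0,0,0,0,0],[0,0,0,0,0,0]], grip=0)

```text
t: 21.98
position: [415.3, 264.4, 9.7]
orientation: [-0.269, 0.583, 0.737, 0.213]
ft_force: [-0.2, -1.1, 3.8]
grip_width: 17.9
gripper_force: 78.4
```

Request:
step_arm(increments=[[0,0,0,0,0,0],[0,0,0,0,0,0],[0,0,0,0,0,0]])

```text
t: 22.23
position: [415.2, 264.3, 9.7]
orientation: [-0.269, 0.583, 0.737, 0.213]
ft_force: [0.1, -3.3, 5.4]
grip_width: 17.9
gripper_force: 78.6
```

```bash
python3 -c "
from put import *
put(3,-1,35)"
```

```text
cup 3 [561.7 109.6]
at [415.2 264.3   9.7] t 22.2 j [-0.81  0.6   0.79  2.09 -1.23  1.24  0.99] ty [ 0.97  0.23 -0.  ] tz [-0.15  0.63 -0.76] grip 17.9
-> [415.2 264.3 250. ] 7 x [0.148, -0.0, -0.175, 0.0, 0.0, 0.0]
-> [561.7 109.6 250. ] 6 x [-0.157, 0.119, -0.132, 0.0, 0.0, 0.0]
-> [561.7 109.6 250. ] 14 x [-0.0, -0.0, -0.0, 0.013, -0.931, 0.153]
-> [561.7 109.6 118. ] 4 x [0.168, -0.0, 0.142, -0.001, 0.001, 0.001]
```

Request:
step_arm(increments=[[0.1,0,-0.118,0,0,0],[0.148,0,-0.175,0,0,0],[0.148,0,-0.175,0,0,0],[0.148,0,-0.175,0,0,0],[0.148,0,-0.175,0,0,0]])

```text
t: 22.65
position: [414.7, 264.6, 171.2]
orientation: [-0.269, 0.583, 0.737, 0.212]
ft_force: [0.0, 2.0, -0.3]
grip_width: 18.1
gripper_force: 78.1
```

Request:
step_arm(increments=[[0.148,0,-0.175,0,0,0],[0.148,0,-0.175,0,0,0],[0.048,0,-0.057,0,0,0],[-0.157,0.119,-0.132,0,0,0],[-0.157,0.119,-0.132,0,0,0]])

```text
t: 23.07
position: [463.2, 215.6, 252.6]
orientation: [-0.271, 0.579, 0.739, 0.214]
ft_force: [-0.1, 0.5, -0.0]
grip_width: 18.0
gripper_force: 78.3
```

Request:
step_arm(increments=[[-0.157,0.119,-0.132,0,0,0],[-0.157,0.119,-0.132,0,0,0],[-0.157,0.119,-0.132,0,0,0],[-0.157,0.119,-0.132,0,0,0],[0,0,0,0.013,-0.931,0.153]])

```text
t: 23.48
position: [565.4, 89.5, 241.4]
orientation: [-0.229, 0.615, 0.734, 0.173]
ft_force: [-2.1, -5.8, -1.4]
grip_width: 17.6
gripper_force: 78.2
```

Request:
step_arm(increments=[[0,0,0,0.013,-0.931,0.153],[0,0,0,0.013,-0.931,0.153],[0,0,0,0.013,-0.931,0.153],[0,0,0,0.013,-0.931,0.153],[0,0,0,0.013,-0.931,0.153]])

```text
t: 23.9
position: [562.4, 109.7, 250.6]
orientation: [-0.023, 0.658, 0.752, -0.01]
ft_force: [0.9, 0.6, -1.1]
grip_width: 18.2
gripper_force: 78.2
```

Request:
step_arm(increments=[[0,0,0,0.013,-0.931,0.153],[0,0,0,0.013,-0.931,0.153],[0,0,0,0.013,-0.931,0.153],[0,0,0,0.013,-0.931,0.153],[0,0,0,0.013,-0.931,0.153]])

```text
t: 24.32
position: [562.1, 111.3, 250.2]
orientation: [0.183, 0.662, 0.7, -0.195]
ft_force: [1.1, -0.3, -1.5]
grip_width: 18.6
gripper_force: 78.2
```

Request:
step_arm(increments=[[0,0,0,0.013,-0.931,0.153],[0,0,0,0.013,-0.931,0.153],[0,0,0,0.013,-0.931,0.153],[0,0,0,0,0,0],[0,0,0,0,0,0]])

```text
t: 24.73
position: [561.8, 111.5, 247.7]
orientation: [0.298, 0.639, 0.643, -0.3]
ft_force: [0.5, -0.8, -0.1]
grip_width: 17.7
gripper_force: 78.5
```

Request:
step_arm(increments=[[0,0,0,0,0,0],[0,0,0,0,0,0],[0,0,0,0,0,0]])

```text
t: 24.98
position: [562.0, 108.2, 251.4]
orientation: [0.297, 0.643, 0.641, -0.297]
ft_force: [0.4, 0.8, -0.5]
grip_width: 17.8
gripper_force: 78.5
```

```bash
cat > vert.py <<'E'
# the lower part of a handle held upright: fit its x,y in both pictures near the expected pose
from h import *
def vert(x,y,zbot,zt):
    B=[box(0,0,(zbot+zt)/2,20,20,zt-zbot)]; ims=[ctrl.get_image(n) for n in("scene","top")]; out=[]
    for im in ims:
        hsv=cv2.cvtColor(im["pixels"],cv2.COLOR_RGB2HSV); m=(hsv[...,0]>5)&(hsv[...,0]<25)&(hsv[...,1]>70)&(hsv[...,2]>60)
        w=mask(im,[box(0,0,(zbot+zt)/2,50,50,zt-zbot+10)],[x,y,0,0])>.5; out.append(m&w)
    return ims,out,B
E
python3 - <<'E'
from put import *
from vert import *
put(3,-1,36.5,hi=250,lo=195)
E
```

```text
cup 3 [561.7 109.6]
at [562.  108.2 251.4] t 25.0 j [-1.35  1.03  1.41  1.38 -0.14  1.57 -0.05] ty [ 1. -0.  0.] tz [-0.   -0.76 -0.65] grip 17.8
-> [562.  108.2 250. ] 1 x [0.007, -0.0, 0.006, 0.0, 0.0, 0.0]
-> [561.7 109.6 250. ] 1 x [0.006, -0.002, -0.007, 0.0, 0.0, 0.0]
-> [561.7 109.6 250. ] 1 x [0.0, -0.0, -0.0, -0.012, -0.032, -0.022]
-> [561.7 109.6 195. ] 2 x [0.14, -0.0, 0.118, -0.0, -0.0, -0.0]
```

Request:
step_arm(increments=[[0.15,0,0.115,0,0,0],[0.14,0,0.118,0,0,0],[0,0,0,0,0,0],[0,0,0,0,0,0],[0,0,0,0,0,0]])

```text
t: 25.4
position: [562.3, 110.5, 196.3]
orientation: [0.298, 0.642, 0.641, -0.298]
ft_force: [-0.1, 0.0, -0.3]
grip_width: 18.2
gripper_force: 78.4
```

Request:
step_arm(increments=[[0,0,0,0,0,0],[0,0,0,0,0,0],[0,0,0,0,0,0]])

```text
t: 25.65
position: [562.3, 111.1, 195.2]
orientation: [0.298, 0.641, 0.641, -0.298]
ft_force: [0.1, 0.0, -0.6]
grip_width: 17.9
gripper_force: 78.4
```

```bash
python3 -c "
from put import *
put(3,-1,37.5,hi=193)"
```

```text
cup 3 [561.7 109.6]
at [562.3 111.1 195.2] t 25.6 j [-1.36  1.08  1.37  1.43 -0.18  1.5  -0.09] ty [1. 0. 0.] tz [ 0.   -0.76 -0.64] grip 17.9
-> [562.3 111.1 193. ] 1 x [0.011, -0.0, 0.009, 0.0, 0.0, 0.0]
-> [561.7 109.6 193. ] 1 x [-0.007, -0.004, 0.008, 0.0, 0.0, 0.0]
-> [561.7 109.6 193. ] 1 x [0.0, -0.0, 0.0, 0.004, 0.0, -0.004]
-> [561.7 109.6 120.5] 2 x [0.185, -0.0, 0.156, -0.0, 0.0, 0.0]
```

Request:
step_arm(increments=[[0.069,-0.004,0.072,0,0,0],[0.076,0,0.064,0,0,0],[0.076,0,0.064,0,0,0]])

```text
t: 25.9
position: [561.0, 109.7, 147.5]
orientation: [0.298, 0.641, 0.641, -0.299]
ft_force: [0.6, -0.1, -1.2]
grip_width: 17.6
gripper_force: 78.4
```

Request:
step_arm(increments=[[0.076,0,0.064,0,0,0],[0.07,0,0.059,0,0,0],[0,0,0,0,0,0],[0,0,0,0,0,0]])

```text
t: 26.23
position: [560.9, 109.3, 119.4]
orientation: [0.298, 0.64, 0.641, -0.3]
ft_force: [0.7, 0.6, -0.0]
grip_width: 17.8
gripper_force: 78.6
```

Request:
step_arm(increments=[[0,0,0,0,0,0],[0,0,0,0,0,0],[0,0,0,0,0,0],[0,0,0,0,0,0],[0,0,0,0,0,0]], grip=0.65)

```text
t: 26.65
position: [561.3, 109.6, 120.8]
orientation: [0.298, 0.641, 0.641, -0.299]
ft_force: [-0.1, 0.3, 0.5]
grip_width: 55.6
gripper_force: 0.0
```

Request:
step_arm(increments=[[0,0,-0.1,0,0,0],[0,0,-0.2,0,0,0],[0,0,-0.27,0,0,0],[0,0,-0.27,0,0,0],[0,0,-0.27,0,0,0]])

```text
t: 27.07
position: [560.8, 238.4, 229.2]
orientation: [0.298, 0.641, 0.641, -0.299]
ft_force: [1.7, 0.6, -1.3]
grip_width: 55.5
gripper_force: 0.0
```

Request:
step_arm(increments=[[0,0,-0.2,0,0,0],[0,0,-0.2,0,0,0],[0,0,0,0,0,0]])

```text
t: 27.32
position: [561.8, 287.9, 270.3]
orientation: [0.3, 0.639, 0.643, -0.295]
ft_force: [0.1, 0.2, 1.1]
grip_width: 55.6
gripper_force: 0.0
```

Run:
```python
from nxt import *
im,o=handles(); print(*o,sep="\n")
for d in ctrl.silhouettes("rack","top")[:1]: print("rack",d["p"],fit([im],[d["pixels"]],M["rack"],[558,18.2,0,-.04],False))
c=cv2.resize(im['pixels'][130:300,200:440],(720,510)); cv2.imwrite("pics/p5.png",c[:,:,::-1])
h=[x for x,e,p in o if x[1]<-200 and x[0]>460]
if h: go(h[0][:2],h[0][2],1,hov=260)
```

```text
([509.29, -332.31, 1.82], np.float64(0.076), 0.93)
([566.49, 50.79, -1.15], np.float64(0.702), 0.66)
([404.32, -309.25, -1.89], np.float64(0.076), 0.6)
([577.38, 109.09, -0.97], np.float64(0.728), 0.42)
rack 0.84 (array([ 5.58393276e+02,  1.80709962e+01, -4.32029798e-02]), np.float64(0.14034676551818848))
at [561.6 282.3 266.2] t 27.5 j [-1.28  1.13  1.33  0.93 -0.22  1.92 -0.19] ty [ 1. -0. -0.] tz [-0.   -0.77 -0.64] grip 55.7
-> [ 500.7 -298.4  260. ] 15 x [-0.164, -0.027, 0.199, 0.0, 0.0, 0.0]
-> [ 500.7 -298.4  260. ] 3 x [0.0, 0.0, 0.002, -0.493, 0.474, -0.489]
-> [ 500.7 -298.4   11. ] 7 x [0.153, 0.0, 0.181, 0.0, 0.0, -0.0]
```

View pics/p5.png

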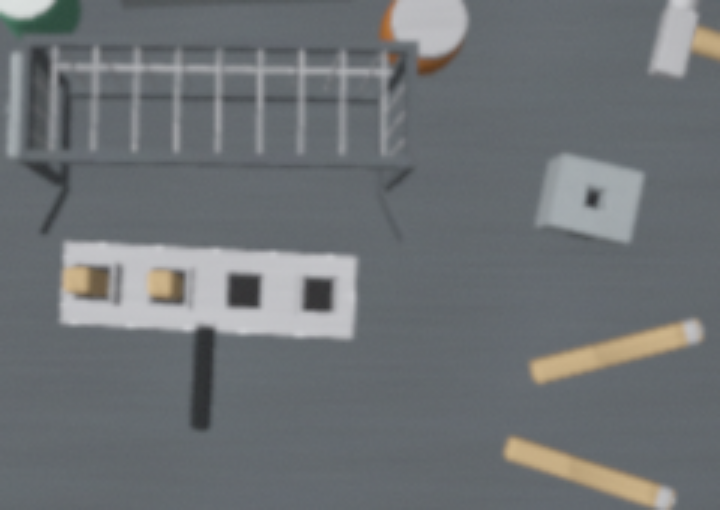

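Both stand in cups 3 and 2. Going for the handle at (509,-332), gripped with the tool leaning the other way.

Request:
step_arm(increments=[[-0.164,-0.027,0.199,0,0,0],[-0.164,-0.027,0.199,0,0,0],[-0.164,-0.027,0.199,0,0,0],[-0.164,-0.027,0.199,0,0,0],[-0.164,-0.027,0.199,0,0,0]])

```text
t: 27.88
position: [539.3, 86.2, 263.1]
orientation: [0.297, 0.641, 0.641, -0.3]
ft_force: [1.1, -0.3, 0.0]
grip_width: 55.2
gripper_force: 0.0
```

Request:
step_arm(increments=[[-0.164,-0.027,0.199,0,0,0],[-0.164,-0.027,0.199,0,0,0],[-0.164,-0.027,0.199,0,0,0],[-0.164,-0.027,0.199,0,0,0],[-0.164,-0.027,0.199,0,0,0]])

```text
t: 28.3
position: [518.5, -106.7, 261.0]
orientation: [0.297, 0.641, 0.641, -0.3]
ft_force: [0.3, -0.3, 0.8]
grip_width: 55.0
gripper_force: 0.0
```

Request:
step_arm(increments=[[-0.164,-0.027,0.199,0,0,0],[-0.164,-0.027,0.199,0,0,0],[-0.164,-0.027,0.199,0,0,0],[-0.164,-0.027,0.199,0,0,0],[-0.164,-0.027,0.199,0,0,0]])

```text
t: 28.72
position: [498.0, -299.5, 258.9]
orientation: [0.297, 0.641, 0.641, -0.299]
ft_force: [0.3, -0.0, -0.1]
grip_width: 55.5
gripper_force: 0.0
```

Request:
step_arm(increments=[[0,0,0,-0.493,0.474,-0.489],[0,0,0,-0.493,0.474,-0.489],[0,0,0,-0.493,0.474,-0.489],[0,0,0,0,0,0],[0,0,0,0,0,0]])

```text
t: 29.13
position: [498.1, -296.4, 260.0]
orientation: [0.273, 0.589, 0.728, -0.221]
ft_force: [0.3, 1.8, -0.5]
grip_width: 55.2
gripper_force: 0.0
```

Run:
```python
from nxt import *
im,o=handles(); print(*o,sep="\n")
go([509.3,-332.3],1.823,1,hov=60)
```

```text
at [ 499.9 -295.   261.7] t 29.2 j [-1.26  0.28  1.54  1.94  0.47  0.91  0.21] ty [ 0.98  0.21 -0.  ] tz [ 0.14 -0.65 -0.75] grip 55.5
-> [ 500.6 -298.4   60. ] 6 x [0.146, 0.001, 0.17, 0.0, 0.0, 0.0]
-> [ 500.6 -298.4   60. ] 1 x [-0.001, -0.0, 0.001, -0.247, 0.215, -0.228]
-> [ 500.6 -298.4   11. ] 2 x [0.105, -0.0, 0.125, 0.0, 0.0, -0.0]
```

Request:
step_arm(increments=[[0.146,0.001,0.17,0,0,0],[0.146,0.001,0.17,0,0,0],[0.146,0.001,0.17,0,0,0],[0.146,0.001,0.17,-0.25,0.22,-0.23],[0,0,0,0,0,0]])

```text
t: 29.65
position: [495.4, -299.2, 121.9]
orientation: [0.267, 0.575, 0.743, -0.215]
ft_force: [-1.5, -0.3, -0.3]
grip_width: 55.6
gripper_force: 0.0
```

Request:
step_arm(increments=[[0,0,0,0,0,0],[0,0,0,0,0,0],[0,0,0,0,0,0]])

```text
t: 29.9
position: [501.7, -298.9, 130.1]
orientation: [0.272, 0.576, 0.742, -0.21]
ft_force: [0.3, 0.9, -0.2]
grip_width: 55.5
gripper_force: 0.0
```

Run:
```python
from nxt import *
from hand import *
im=ctrl.get_image("scene")
for d in ctrl.silhouettes("handle0","scene"):
    m=region(im,d["extent"]); c,w=axis(im,m,10); print(round(float(d["p"]),2),[int(v) for v in d["extent"]],m.sum(),*[np.round(v,2) for v in fit([im],[m],M["handle"],[*c,10,w],False)])
go([509.3,-332.3],1.823,1,hov=60)
```

```text
0.9 [109, 229, 173, 270] 749 [ 506.   -334.07   -1.33] 0.14
0.73 [319, 150, 329, 183] 165 [435.28 191.19  -0.76] 0.64
0.72 [105, 210, 167, 226] 510 [ 400.86 -310.56   -1.9 ] 0.32
0.55 [294, 161, 307, 192] 144 [444.29 114.22  -0.5 ] 0.64
at [ 501.8 -298.4  129.8] t 30.0 j [-0.93  0.44  1.23  2.09  0.38  0.59  0.16] ty [0.97 0.25 0.  ] tz [ 0.16 -0.62 -0.76] grip 55.5
-> [ 500.6 -298.4   60. ] 2 x [0.151, -0.005, 0.177, 0.0, 0.0, 0.0]
-> [ 500.6 -298.4   60. ] 1 x [-0.001, 0.0, 0.001, 0.024, 0.003, -0.02]
-> [ 500.6 -298.4   11. ] 2 x [0.105, 0.0, 0.125, -0.0, 0.0, 0.0]
```

Request:
step_arm(increments=[[0.151,-0.004,0.177,0,0,0],[0.151,-0.004,0.177,0,0,0],[0.1,0,0.12,0,0,0],[0.095,0,0.112,0,0,0]])

```text
t: 30.33
position: [500.2, -297.6, 12.3]
orientation: [0.271, 0.576, 0.743, -0.208]
ft_force: [-0.1, -0.5, 0.9]
grip_width: 55.6
gripper_force: 0.0
```

Request:
step_arm(increments=[[0,0,0,0,0,0],[0,0,0,0,0,0],[0,0,0,0,0,0],[0,0,0,0,0,0],[0,0,0,0,0,0]])

```text
t: 30.75
position: [500.4, -298.3, 14.6]
orientation: [0.272, 0.576, 0.742, -0.208]
ft_force: [0.3, 0.6, 0.1]
grip_width: 55.7
gripper_force: 0.0
```

Run:
```python
from nxt import *
go([509.3,-332.3],1.823,1,hov=20)
```

```text
at [ 500.4 -298.3   14.6] t 30.8 j [-0.74  0.68  1.02  2.15  0.28  0.34  0.08] ty [0.97 0.25 0.  ] tz [ 0.16 -0.62 -0.77] grip 55.7
-> [ 500.6 -298.4   20. ] 1 x [-0.024, 0.001, -0.027, 0.0, 0.0, 0.0]
-> [ 500.6 -298.4   20. ] 1 x [-0.0, -0.0, -0.0, 0.028, -0.007, -0.028]
-> [ 500.6 -298.4   11. ] 1 x [0.039, -0.0, 0.046, 0.0, -0.0, -0.0]
```

Request:
step_arm(increments=[[0.017,0,0.02,0,0,0],[0,0,0,0,0,0]])

```text
t: 30.92
position: [499.6, -298.0, 9.2]
orientation: [0.271, 0.576, 0.742, -0.209]
ft_force: [0.2, 0.1, -0.3]
grip_width: 55.7
gripper_force: 0.0
```

Request:
step_arm(increments=[[0,0,0,0,0,0],[0,0,0,0,0,0],[0,0,0,0,0,0],[0,0,0,0,0,0],[0,0,0,0,0,0]], grip=0)

```text
t: 31.33
position: [499.4, -298.5, 9.4]
orientation: [0.271, 0.576, 0.742, -0.209]
ft_force: [-1.6, 3.5, 6.0]
grip_width: 17.9
gripper_force: 78.5
```

Request:
step_arm(increments=[[0,0,0,0,0,0],[0,0,0,0,0,0],[0,0,0,0,0,0]])

```text
t: 31.58
position: [499.3, -298.6, 9.4]
orientation: [0.271, 0.576, 0.742, -0.209]
ft_force: [-1.5, 2.1, 6.0]
grip_width: 18.0
gripper_force: 78.6
```

```bash
python3 -c "
from put import *
put(1,1,35)"
```

```text
cup 1 [556.8 -12.3]
at [ 499.3 -298.6    9.4] t 31.6 j [-0.73  0.69  1.01  2.15  0.28  0.33  0.08] ty [0.97 0.25 0.  ] tz [ 0.16 -0.62 -0.77] grip 18.0
-> [ 499.3 -298.6  250. ] 7 x [-0.147, 0.001, -0.175, 0.0, 0.0, 0.0]
-> [556.8 -12.3 250. ] 8 x [0.168, 0.105, -0.141, 0.0, 0.0, 0.0]
-> [556.8 -12.3 250. ] 14 x [-0.0, 0.0, -0.0, -0.013, 0.929, 0.166]
-> [556.8 -12.3 118. ] 4 x [-0.168, 0.001, 0.141, 0.002, -0.0, -0.001]
```

Request:
step_arm(increments=[[-0.1,0.001,-0.119,0,0,0],[-0.147,0.001,-0.175,0,0,0],[-0.147,0.001,-0.175,0,0,0],[-0.147,0.001,-0.175,0,0,0],[-0.147,0.001,-0.175,0,0,0]])

```text
t: 32.0
position: [498.7, -298.6, 170.5]
orientation: [0.27, 0.576, 0.742, -0.209]
ft_force: [1.1, 0.8, 0.2]
grip_width: 17.9
gripper_force: 78.5
```

Request:
step_arm(increments=[[0,0,0,-0.013,0.929,0.166],[0,0,0,-0.013,0.929,0.166],[0,0,0,-0.013,0.929,0.166],[0,0,0,-0.013,0.929,0.166],[0,0,0,-0.013,0.929,0.166]])

```text
t: 32.42
position: [500.8, -297.1, 170.4]
orientation: [0.073, 0.644, 0.761, -0.027]
ft_force: [-0.2, 0.1, -0.8]
grip_width: 17.8
gripper_force: 78.4
```

Request:
step_arm(increments=[[0,0,0,-0.013,0.929,0.166],[0,0,0,-0.013,0.929,0.166],[0,0,0,-0.013,0.929,0.166],[0,0,0,-0.013,0.929,0.166],[0,0,0,-0.013,0.929,0.166]])

```text
t: 32.83
position: [499.4, -299.1, 169.7]
orientation: [-0.136, 0.665, 0.718, 0.156]
ft_force: [-0.1, 0.4, -0.9]
grip_width: 18.3
gripper_force: 78.4
```

Request:
step_arm(increments=[[0,0,0,-0.013,0.929,0.166],[0,0,0,-0.013,0.929,0.166],[0,0,0,-0.013,0.929,0.166],[0,0,0,-0.013,0.929,0.166],[0,0,0,0,0,0]])

```text
t: 33.25
position: [496.1, -300.6, 163.3]
orientation: [-0.299, 0.646, 0.638, 0.295]
ft_force: [-1.8, -1.2, -2.8]
grip_width: 18.1
gripper_force: 78.6
```

```bash
python3 -c "
from put import *
s,p,r=st()
t,rt=place(cup(1),35,.7,np.array([0,1.,0]),1,250)
plan([(t,r),(t,rt)])"
```

```text
at [ 496.1 -300.6  163.3] t 33.2 j [ 0.49  0.89  0.62  1.16 -0.9   2.01  1.05] ty [ 1.   -0.01 -0.01] tz [-0.    0.76 -0.65] grip 18.1
-> [556.8 -12.3 250. ] 8 x [0.211, 0.048, 0.136, 0.0, 0.0, 0.0]
-> [556.8 -12.3 250. ] 1 x [0.001, 0.0, 0.004, -0.006, 0.027, -0.105]
```

Request:
step_arm(increments=[[0.211,0.048,0.136,0,0,0],[0.211,0.048,0.136,0,0,0],[0.211,0.048,0.136,0,0,0],[0.211,0.048,0.136,0,0,0],[0.211,0.048,0.136,0,0,0]])

```text
t: 33.67
position: [535.4, -115.7, 222.7]
orientation: [-0.292, 0.643, 0.644, 0.293]
ft_force: [0.9, 1.1, -0.6]
grip_width: 17.9
gripper_force: 78.7
```

Request:
step_arm(increments=[[0.211,0.048,0.136,0,0,0],[0.211,0.048,0.136,0,0,0],[0.211,0.048,0.136,0,0,0],[0,0,0,-0.006,0.027,-0.105],[0,0,0,0,0,0]])

```text
t: 34.08
position: [556.8, -5.8, 255.2]
orientation: [-0.292, 0.636, 0.65, 0.297]
ft_force: [-0.3, -1.5, 0.0]
grip_width: 17.8
gripper_force: 78.5
```

Request:
step_arm(increments=[[0,0,0,0,0,0],[0,0,0,0,0,0],[0,0,0,0,0,0],[0,0,0,0,0,0]])

```text
t: 34.42
position: [556.8, -10.7, 253.4]
orientation: [-0.292, 0.64, 0.646, 0.297]
ft_force: [0.2, -0.3, -1.4]
grip_width: 18.0
gripper_force: 78.5
```

```bash
python3 -c "
from put import *
put(1,1,35,hi=250,lo=195)"
```

```text
cup 1 [556.8 -12.3]
at [556.8 -10.7 253.4] t 34.4 j [-0.01  0.5   0.59  1.54 -0.96  1.75  0.71] ty [1.   0.01 0.01] tz [ 0.    0.76 -0.65] grip 18.0
-> [556.8 -10.7 250. ] 1 x [-0.017, -0.0, 0.015, 0.0, 0.0, 0.0]
-> [556.8 -12.3 250. ] 1 x [-0.007, -0.0, -0.008, 0.0, 0.0, 0.0]
-> [556.8 -12.3 250. ] 1 x [0.0, -0.0, -0.0, 0.018, 0.096, 0.091]
-> [556.8 -12.3 195. ] 2 x [-0.14, -0.0, 0.118, -0.0, 0.0, 0.0]
```

Request:
step_arm(increments=[[-0.155,0,0.117,0.018,0.07,0.07],[-0.15,0,0.12,0,0,0],[0,0,0,0,0,0],[0,0,0,0,0,0],[0,0,0,0,0,0]])

```text
t: 34.83
position: [557.7, -12.6, 197.1]
orientation: [-0.297, 0.64, 0.643, 0.298]
ft_force: [-0.2, 0.1, 0.5]
grip_width: 17.9
gripper_force: 78.5
```

Request:
step_arm(increments=[[0,0,0,0,0,0],[0,0,0,0,0,0],[0,0,0,0,0,0]])

```text
t: 35.08
position: [557.7, -12.2, 197.2]
orientation: [-0.296, 0.64, 0.644, 0.298]
ft_force: [-0.5, 0.6, -0.7]
grip_width: 18.3
gripper_force: 78.5
```

```bash
python3 -c "
from put import *
from h import *
put(1,1,37,hi=193)
a=ctrl.get_image('scene'); b=ctrl.get_image('top')
c=np.hstack([cv2.resize(a['pixels'][80:260,180:400],(440,360)),cv2.resize(b['pixels'][130:300,190:360],(360,360))])
cv2.imwrite('pics/p6.png',c[:,:,::-1])"
```

```text
cup 1 [556.8 -12.3]
at [557.7 -12.2 197.2] t 35.1 j [ 0.01  0.56  0.58  1.58 -0.98  1.7   0.8 ] ty [1. 0. 0.] tz [-0.    0.76 -0.65] grip 18.3
-> [557.7 -12.2 193. ] 1 x [-0.021, -0.0, 0.018, 0.0, 0.0, 0.0]
-> [556.8 -12.3 193. ] 1 x [-0.0, -0.006, -0.0, 0.0, 0.0, 0.0]
-> [556.8 -12.3 193. ] 1 x [-0.0, -0.0, -0.0, -0.001, 0.024, 0.051]
-> [556.8 -12.3 120. ] 2 x [-0.186, -0.0, 0.157, 0.0, -0.0, 0.0]
```

View pics/p6.png

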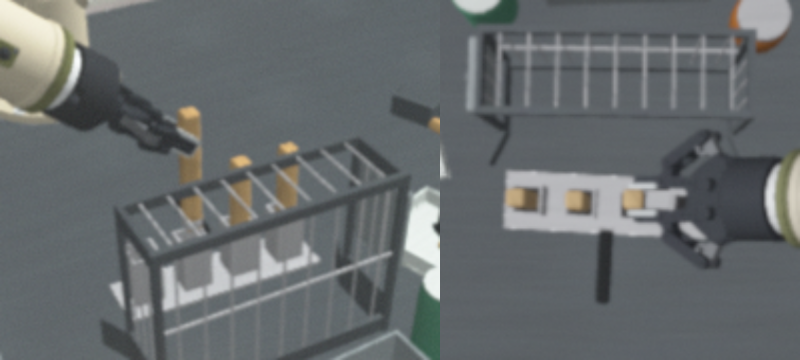

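The third handle is upright over cup 1 in both views, with the other two standing in cups 2 and 3. Inserting.

Request:
step_arm(increments=[[-0.08,-0.005,0.067,0,0.02,0.04],[-0.08,0,0.067,0,0,0],[-0.08,0,0.067,0,0,0]])

```text
t: 35.43
position: [556.2, -12.1, 147.2]
orientation: [-0.299, 0.641, 0.641, 0.298]
ft_force: [-0.4, -0.2, -0.1]
grip_width: 17.7
gripper_force: 78.5
```

Request:
step_arm(increments=[[-0.08,0,0.067,0,0,0],[-0.067,0,0.057,0,0,0],[0,0,0,0,0,0],[0,0,0,0,0,0]])

```text
t: 35.77
position: [556.1, -11.9, 118.5]
orientation: [-0.3, 0.641, 0.641, 0.297]
ft_force: [-0.5, -0.6, -0.9]
grip_width: 18.0
gripper_force: 78.5
```

Request:
step_arm(increments=[[0,0,0,0,0,0],[0,0,0,0,0,0],[0,0,0,0,0,0],[0,0,0,0,0,0],[0,0,0,0,0,0]], grip=0.65)

```text
t: 36.18
position: [556.5, -12.2, 120.3]
orientation: [-0.299, 0.641, 0.641, 0.298]
ft_force: [0.4, -0.3, 0.4]
grip_width: 55.6
gripper_force: 0.0
```

Request:
step_arm(increments=[[0,0,-0.1,0,0,0],[0,0,-0.2,0,0,0],[0,0,-0.27,0,0,0],[0,0,-0.27,0,0,0],[0,0,-0.27,0,0,0]])

```text
t: 36.6
position: [556.3, -140.4, 228.7]
orientation: [-0.299, 0.641, 0.641, 0.298]
ft_force: [1.3, 0.0, -0.8]
grip_width: 55.5
gripper_force: 0.0
```

Run:
```python
from nxt import *
from hand import *
im,o=handles(); print(*o,sep="\n")
im=ctrl.get_image("scene")
for d in ctrl.silhouettes("handle0","scene"):
    if d["extent"][0]<180: m=region(im,d["extent"]); c,w=axis(im,m,10); print(round(float(d["p"]),2),[int(v) for v in d["extent"]],m.sum(),*[np.round(v,2) for v in fit([im],[m],M["handle"],[*c,10,w],False)])
go([404.3,-309.3],-1.888,1,hov=150)
```

```text
([404.28, -309.31, -1.89], np.float64(0.074), 0.9)
([569.4, 118.77, 2.38], np.float64(0.733), 0.61)
([562.82, -9.47, 2.51], np.float64(0.712), 0.51)
0.75 [104, 209, 169, 226] 510 [ 401.08 -311.01   -1.9 ] 0.32
at [ 556.8 -140.9  227.7] t 36.8 j [ 0.22  0.68  0.61  1.34 -0.96  1.91  0.84] ty [ 1. -0.  0.] tz [ 0.    0.76 -0.65] grip 55.5
-> [ 415.2 -276.   150. ] 6 x [-0.163, -0.157, -0.059, 0.0, 0.0, 0.0]
-> [ 415.2 -276.   150. ] 14 x [0.0, -0.0, -0.0, -0.018, -0.926, 0.208]
-> [ 415.2 -276.    11. ] 4 x [0.149, -0.0, 0.177, 0.001, 0.001, -0.001]
```

Request:
step_arm(increments=[[0,0,0,-0.018,-0.926,0.208],[0,0,0,-0.018,-0.926,0.208],[0,0,0,-0.018,-0.926,0.208],[0,0,0,-0.018,-0.926,0.208],[0,0,0,-0.018,-0.926,0.208]])

```text
t: 37.22
position: [556.6, -138.4, 227.1]
orientation: [-0.124, 0.738, 0.657, 0.094]
ft_force: [1.0, 0.8, -0.7]
grip_width: 55.7
gripper_force: 0.0
```

Request:
step_arm(increments=[[0,0,0,-0.018,-0.926,0.208],[0,0,0,-0.018,-0.926,0.208],[0,0,0,-0.018,-0.926,0.208],[0,0,0,-0.018,-0.926,0.208],[0,0,0,-0.018,-0.926,0.208]])

```text
t: 37.63
position: [556.9, -137.5, 227.3]
orientation: [0.059, 0.774, 0.619, -0.116]
ft_force: [1.0, -0.6, -0.8]
grip_width: 55.4
gripper_force: 0.0
```

Request:
step_arm(increments=[[0,0,0,-0.018,-0.926,0.208],[0,0,0,-0.018,-0.926,0.208],[0,0,0,-0.018,-0.926,0.208],[0,0,0,-0.018,-0.926,0.208]])

```text
t: 37.97
position: [556.9, -136.9, 226.8]
orientation: [0.203, 0.759, 0.553, -0.278]
ft_force: [0.3, -0.6, 0.3]
grip_width: 55.5
gripper_force: 0.0
```

Run:
```python
from nxt import *
go([404.3,-309.3],-1.888,1,hov=120)
```

```text
at [ 556.9 -136.9  226.8] t 38.0 j [-0.85  0.65  1.02  1.5   0.15  1.42 -0.24] ty [ 0.95 -0.31 -0.  ] tz [-0.2  -0.62 -0.76] grip 55.5
-> [ 415.2 -276.   120. ] 6 x [-0.072, -0.103, 0.217, 0.0, 0.0, 0.0]
-> [ 415.2 -276.   120. ] 1 x [-0.002, 0.003, -0.001, 0.03, 0.026, 0.042]
-> [ 415.2 -276.    11. ] 3 x [0.156, -0.0, 0.185, -0.0, -0.0, 0.0]
```

Request:
step_arm(increments=[[-0.072,-0.103,0.217,0,0,0],[-0.072,-0.103,0.217,0,0,0],[-0.072,-0.103,0.217,0,0,0],[-0.072,-0.103,0.217,0,0,0],[-0.072,-0.103,0.217,0,0,0]])

```text
t: 38.38
position: [436.2, -253.5, 135.4]
orientation: [0.2, 0.759, 0.554, -0.278]
ft_force: [0.1, -0.3, 0.2]
grip_width: 55.4
gripper_force: 0.0
```

Request:
step_arm(increments=[[-0.072,-0.103,0.217,0,0,0],[0,0,0,0.03,0.026,0.042],[0,0,0,0,0,0],[0,0,0,0,0,0],[0,0,0,0,0,0]])

```text
t: 38.8
position: [415.8, -276.0, 119.7]
orientation: [0.2, 0.762, 0.551, -0.276]
ft_force: [-0.0, 0.1, -0.4]
grip_width: 55.5
gripper_force: 0.0
```

Run:
```python
from nxt import *
im=ctrl.get_image("scene")
for d in ctrl.silhouettes("handle0","scene"):
    if d["extent"][0]<180: print(round(float(d["p"]),2),[int(v) for v in d["extent"]])
go([404.3,-309.3],-1.888,1,hov=60)
```

```text
at [ 415.7 -276.4  119.9] t 38.9 j [-0.84  0.53  1.12  1.99  0.27  0.98 -0.25] ty [ 0.95 -0.31  0.  ] tz [-0.2  -0.61 -0.77] grip 55.9
-> [ 415.2 -276.    60. ] 2 x [0.128, -0.002, 0.153, 0.0, 0.0, 0.0]
-> [ 415.2 -276.    60. ] 1 x [0.001, 0.0, -0.0, -0.005, -0.034, -0.01]
-> [ 415.2 -276.    11. ] 2 x [0.105, 0.0, 0.125, 0.0, 0.0, 0.0]
```

Run:
```python
from handles import *
for n in("scene","top"):
    im=ctrl.get_image(n); hsv=cv2.cvtColor(im["pixels"],cv2.COLOR_RGB2HSV); m=((hsv[...,0]>8)&(hsv[...,0]<25)&(hsv[...,1]>90)&(hsv[...,2]>110))
    e=mask(im,M["handle"],[404.3,-309.3,10,-1.888])>.5; b=cv2.dilate(e.astype(np.uint8),np.ones((61,61)))>0
    print(n,"exp",e.sum(),"wood in exp",(m&e).sum(),"wood around",(m&b&~e).sum()); ys,xs=np.nonzero(m&b); print(xs.min() if len(xs) else 0,xs.max() if len(xs) else 0,ys.min() if len(xs) else 0,ys.max() if len(xs) else 0)
    ys,xs=np.nonzero(e); print("  exp",xs.min(),xs.max(),ys.min(),ys.max(), im["pixels"][e].mean(0))
```

```text
scene exp 738 wood in exp 510 wood around 0
114 169 212 226
  exp 108 171 211 228 [165.61653117 142.95121951 107.36720867]
top exp 508 wood in exp 0 wood around 0
0 0 0 0
  exp 367 425 275 300 [144.39566929 131.51771654 109.67913386]
```

Scene shows the handle's wood exactly within its expected outline, so it has not moved. Descending.

Request:
step_arm(increments=[[0.128,-0.002,0.153,0,-0.03,0],[0.128,-0.002,0.153,0,0,0],[0.1,0,0.12,0,0,0],[0.095,0,0.112,0,0,0]])

```text
t: 39.33
position: [413.8, -276.9, 12.9]
orientation: [0.2, 0.762, 0.55, -0.278]
ft_force: [-0.4, -0.1, 0.2]
grip_width: 55.8
gripper_force: 0.0
```

Request:
step_arm(increments=[[0,0,0,0,0,0],[0,0,0,0,0,0],[0,0,0,0,0,0],[0,0,0,0,0,0],[0,0,0,0,0,0]])

```text
t: 39.75
position: [414.4, -277.4, 15.5]
orientation: [0.201, 0.762, 0.549, -0.277]
ft_force: [0.1, 0.6, 0.6]
grip_width: 55.1
gripper_force: 0.0
```

Run:
```python
from nxt import *
go([404.3,-309.3],-1.888,1,hov=20)
```

```text
at [ 414.4 -277.4   15.5] t 39.8 j [-0.72  0.72  0.96  2.04  0.17  0.78 -0.3 ] ty [ 0.95 -0.32  0.  ] tz [-0.2  -0.61 -0.77] grip 55.1
-> [ 415.2 -276.    20. ] 1 x [-0.012, 0.003, -0.029, 0.0, 0.0, 0.0]
-> [ 415.2 -276.    20. ] 1 x [0.0, -0.0, -0.0, -0.012, -0.009, -0.035]
-> [ 415.2 -276.    11. ] 1 x [0.039, -0.0, 0.045, 0.0, -0.0, 0.0]
```

Request:
step_arm(increments=[[0.02,0,0.024,0,0,0],[0,0,0,0,0,0]])

```text
t: 39.92
position: [413.7, -277.0, 9.6]
orientation: [0.2, 0.762, 0.55, -0.278]
ft_force: [-0.7, 0.9, -0.1]
grip_width: 55.4
gripper_force: 0.0
```

Request:
step_arm(increments=[[0,0,0,0,0,0],[0,0,0,0,0,0],[0,0,0,0,0,0],[0,0,0,0,0,0],[0,0,0,0,0,0]], grip=0)

```text
t: 40.33
position: [413.6, -277.4, 10.0]
orientation: [0.2, 0.762, 0.549, -0.278]
ft_force: [-1.1, 4.0, 5.0]
grip_width: 18.2
gripper_force: 78.6
```

Request:
step_arm(increments=[[0,0,0,0,0,0],[0,0,0,0,0,0],[0,0,0,0,0,0]])

```text
t: 40.58
position: [413.7, -277.3, 10.0]
orientation: [0.2, 0.762, 0.549, -0.278]
ft_force: [0.1, 3.3, 6.1]
grip_width: 17.8
gripper_force: 78.6
```

```bash
python3 -c "
from put import *
s,p,r=st()
t,rt=place(cup(0),35,.7,np.array([0,1.,0]),1,250)
up=p+[0,0,160]; mid=np.array([480,-200,200.])
plan([(up,r),(mid,r),(mid,rt),(t,rt)])"
```

```text
at [ 413.7 -277.3   10. ] t 40.6 j [-0.71  0.73  0.96  2.04  0.16  0.77 -0.3 ] ty [ 0.95 -0.32 -0.  ] tz [-0.2  -0.61 -0.76] grip 17.8
-> [ 413.7 -277.3  170. ] 4 x [-0.172, -0.0, -0.204, 0.0, 0.0, 0.0]
-> [ 480. -200.  200.] 3 x [0.118, 0.086, -0.186, 0.0, 0.0, 0.0]
-> [ 480. -200.  200.] 14 x [-0.0, -0.0, 0.0, 0.018, 0.926, -0.212]
-> [554.3 -73.2 250. ] 4 x [0.2, 0.124, 0.108, -0.001, 0.0, 0.001]
```

Request:
step_arm(increments=[[-0.11,0,-0.13,0,0,0],[-0.172,0,-0.204,0,0,0],[-0.172,0,-0.204,0,0,0],[-0.172,0,-0.204,0,0,0],[-0.062,0,-0.074,0,0,0]])

```text
t: 41.0
position: [414.4, -278.8, 173.9]
orientation: [0.201, 0.763, 0.548, -0.277]
ft_force: [2.4, 0.4, -1.4]
grip_width: 18.0
gripper_force: 78.3
```

Request:
step_arm(increments=[[0.118,0.086,-0.186,0,0,0],[0.118,0.086,-0.186,0,0,0],[0.118,0.086,-0.186,0,0,0],[0,0,0,0.018,0.926,-0.212],[0,0,0,0.018,0.926,-0.212]])

```text
t: 41.42
position: [483.4, -195.8, 198.8]
orientation: [0.13, 0.771, 0.591, -0.199]
ft_force: [0.4, -1.8, -1.0]
grip_width: 18.0
gripper_force: 78.2
```

Request:
step_arm(increments=[[0,0,0,0.018,0.926,-0.212],[0,0,0,0.018,0.926,-0.212],[0,0,0,0.018,0.926,-0.212],[0,0,0,0.018,0.926,-0.212],[0,0,0,0.018,0.926,-0.212]])

```text
t: 41.83
position: [480.6, -200.2, 200.8]
orientation: [-0.054, 0.761, 0.647, 0.014]
ft_force: [-0.2, -0.5, -2.2]
grip_width: 18.0
gripper_force: 78.2
```

Request:
step_arm(increments=[[0,0,0,0.018,0.926,-0.212],[0,0,0,0.018,0.926,-0.212],[0,0,0,0.018,0.926,-0.212],[0,0,0,0.018,0.926,-0.212],[0,0,0,0.018,0.926,-0.212]])

```text
t: 42.25
position: [480.0, -201.1, 200.3]
orientation: [-0.232, 0.686, 0.653, 0.222]
ft_force: [0.1, 0.3, -1.1]
grip_width: 17.8
gripper_force: 78.2
```

Request:
step_arm(increments=[[0,0,0,0.018,0.926,-0.212],[0,0,0,0.018,0.926,-0.212],[0,0,0,0,0,0]])

```text
t: 42.5
position: [477.6, -202.4, 195.3]
orientation: [-0.302, 0.643, 0.637, 0.299]
ft_force: [-1.1, 0.7, -2.0]
grip_width: 18.2
gripper_force: 78.5
```

```bash
python3 -c "
from put import *
s,p,r=st()
t,rt=place(cup(0),35,.7,np.array([0,1.,0]),1,250)
plan([(t,r),(t,rt)])"
```

```text
at [ 477.6 -202.4  195.3] t 42.5 j [ 0.3   0.7   0.68  1.44 -0.88  1.94  1.05] ty [ 1.   -0.01 -0.01] tz [-0.    0.77 -0.64] grip 18.2
-> [554.3 -73.2 250. ] 4 x [0.209, 0.126, 0.108, 0.0, 0.0, 0.0]
-> [554.3 -73.2 250. ] 1 x [-0.001, -0.0, -0.002, -0.006, -0.069, -0.077]
```

Request:
step_arm(increments=[[0.209,0.126,0.108,0,0,0],[0.209,0.126,0.108,0,0,0],[0.209,0.126,0.108,0,0,0],[0.209,0.126,0.108,0,0,0],[0,0,0,0,0,0]])

```text
t: 42.92
position: [559.0, -60.8, 257.4]
orientation: [-0.298, 0.636, 0.646, 0.299]
ft_force: [0.1, 1.6, -0.3]
grip_width: 17.7
gripper_force: 78.4
```

Request:
step_arm(increments=[[0,0,0,0,0,0],[0,0,0,0,0,0],[0,0,0,0,0,0],[0,0,0,0,0,0],[0,0,0,0,0,0]])

```text
t: 43.33
position: [555.2, -70.8, 253.4]
orientation: [-0.298, 0.642, 0.641, 0.298]
ft_force: [1.1, -0.2, -0.8]
grip_width: 18.0
gripper_force: 78.4
```

```bash
python3 -c "
from put import *
put(0,1,35,hi=250,lo=193)"
```

```text
cup 0 [554.3 -73.2]
at [555.2 -70.8 253.4] t 43.3 j [ 0.06  0.58  0.66  1.45 -0.98  1.86  0.78] ty [ 1. -0. -0.] tz [ 0.    0.76 -0.64] grip 18.0
-> [555.2 -70.8 250. ] 1 x [-0.017, 0.0, 0.015, 0.0, 0.0, 0.0]
-> [554.3 -73.2 250. ] 1 x [-0.011, -0.006, -0.013, 0.0, 0.0, 0.0]
-> [554.3 -73.2 250. ] 1 x [0.0, 0.0, 0.0, 0.005, 0.006, -0.015]
-> [554.3 -73.2 193. ] 2 x [-0.145, 0.0, 0.123, -0.0, 0.0, -0.0]
```

Request:
step_arm(increments=[[-0.165,-0.006,0.117,0,0,0],[-0.155,0,0.13,0,0,0],[0,0,0,0,0,0],[0,0,0,0,0,0],[0,0,0,0,0,0]])

```text
t: 43.75
position: [555.0, -72.8, 194.4]
orientation: [-0.298, 0.641, 0.641, 0.298]
ft_force: [0.1, -1.7, -0.6]
grip_width: 18.0
gripper_force: 78.4
```

Request:
step_arm(increments=[[0,0,0,0,0,0],[0,0,0,0,0,0],[0,0,0,0,0,0]])

```text
t: 44.0
position: [555.1, -72.5, 194.5]
orientation: [-0.297, 0.641, 0.642, 0.298]
ft_force: [-0.2, 0.3, -0.1]
grip_width: 18.0
gripper_force: 78.4
```

```bash
python3 -c "
from put import *
put(0,1,35,hi=190)"
```

```text
cup 0 [554.3 -73.2]
at [555.1 -72.5 194.5] t 44.0 j [ 0.07  0.64  0.64  1.5  -0.99  1.79  0.87] ty [1. 0. 0.] tz [ 0.    0.76 -0.64] grip 18.0
-> [555.1 -72.5 190. ] 1 x [-0.023, -0.0, 0.019, 0.0, 0.0, 0.0]
-> [554.3 -73.2 190. ] 1 x [-0.003, -0.005, -0.003, -0.0, 0.0, 0.0]
-> [554.3 -73.2 190. ] 1 x [0.0, 0.0, -0.0, 0.005, 0.007, 0.015]
-> [554.3 -73.2 118. ] 2 x [-0.183, -0.0, 0.154, 0.0, -0.0, 0.0]
```

Request:
step_arm(increments=[[-0.082,-0.005,0.065,0,0,0],[-0.08,0,0.067,0,0,0],[-0.08,0,0.067,0,0,0]])

```text
t: 44.25
position: [553.7, -72.7, 144.7]
orientation: [-0.298, 0.641, 0.641, 0.298]
ft_force: [-0.5, 0.3, 0.1]
grip_width: 18.1
gripper_force: 78.4
```

Request:
step_arm(increments=[[-0.08,0,0.067,0,0,0],[-0.065,0,0.055,0,0,0],[0,0,0,0,0,0],[0,0,0,0,0,0]])

```text
t: 44.58
position: [553.8, -71.8, 117.1]
orientation: [-0.3, 0.64, 0.641, 0.299]
ft_force: [0.0, 1.4, 2.2]
grip_width: 17.6
gripper_force: 78.5
```

Request:
step_arm(increments=[[0,0,0,0,0,0],[0,0,0,0,0,0],[0,0,0,0,0,0],[0,0,0,0,0,0],[0,0,0,0,0,0]], grip=0.65)

```text
t: 45.0
position: [553.9, -72.9, 117.6]
orientation: [-0.298, 0.641, 0.641, 0.298]
ft_force: [0.1, -0.3, 0.8]
grip_width: 55.4
gripper_force: 0.0
```

Request:
step_arm(increments=[[0,0,-0.1,0,0,0],[0,0,-0.2,0,0,0],[0,0,-0.27,0,0,0],[0,0,-0.27,0,0,0],[0,0,-0.2,0,0,0]])

```text
t: 45.42
position: [553.3, -195.6, 221.1]
orientation: [-0.297, 0.642, 0.641, 0.298]
ft_force: [1.2, -1.0, 0.6]
grip_width: 55.3
gripper_force: 0.0
```

Request:
step_arm(increments=[[0,0,0,0,-0.98,0],[0,0,0,0,-0.98,0],[0,0,0,0,-0.98,0],[0,0,0,0,-0.98,0],[0,0,0,0,-0.98,0]])

```text
t: 45.83
position: [554.1, -194.5, 220.3]
orientation: [-0.096, 0.701, 0.7, 0.098]
ft_force: [-0.4, 0.8, -0.5]
grip_width: 55.6
gripper_force: 0.0
```

Request:
step_arm(increments=[[0,0,0,0,-0.98,0],[0,0,0,0,-0.98,0],[0,0,0,0,-0.4,0],[0,0,0,0,0,0],[0,0,0,0,0,0]])

```text
t: 46.25
position: [554.1, -191.4, 219.0]
orientation: [-0.0, 0.706, 0.708, 0.001]
ft_force: [-0.4, -0.4, 0.3]
grip_width: 55.4
gripper_force: 0.0
```

Run:
```python
from h import *
im=ctrl.get_image("top"); a=ctrl.get_image("scene")
for d in ctrl.silhouettes("rack","top")[:1]: print("rack",d["p"],d["extent"],fit([im],[d["pixels"]],M["rack"],[558,18.2,0,-.04],False))
print({k:np.round(v,2).tolist() for k,v in ctrl.state().items() if k in("position","orientation","joints")})
c=np.hstack([cv2.resize(a['pixels'][100:280,200:420],(440,360)),cv2.resize(im['pixels'][130:300,190:360],(360,360))])
cv2.imwrite('pics/p7.png',c[:,:,::-1])
```

```text
rack 0.74 [220.5, 209.5, 322.0, 272.9] (array([ 5.57794046e+02,  1.79648476e+01, -3.88860530e-02]), np.float64(0.19414883852005005))
{'joints': [-0.42, 0.42, 0.96, 1.53, -0.35, 1.37, 0.56], 'position': [553.25, -194.25, 218.55], 'orientation': [-0.0, 0.71, 0.71, -0.0]}
```

View pics/p7.png

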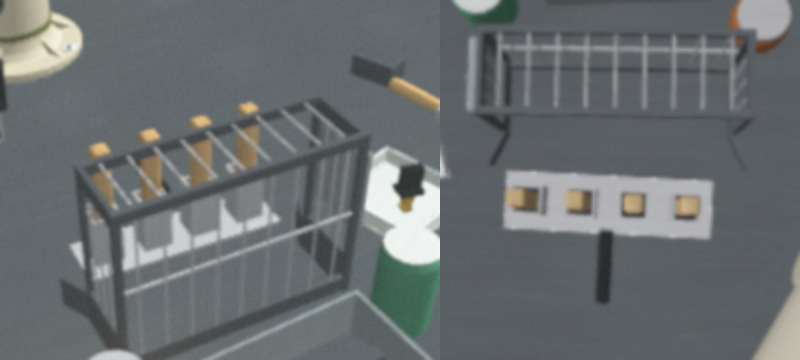

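All four handles stand in the cups, and the plug is in the dish. The rack has not moved: (557.8, 18, -0.039). Next I grip the stalk with the tool leaning back, so it clears the cage mouth.

```bash
cat > push.py <<'E'
from ik import *
from plan import *
G=-98; TILT=.26
def pose(x,y,w,z,s=1):   # tool pose for the rack at x,y,w
    zt=np.array([np.cos(w)*np.sin(TILT),np.sin(w)*np.sin(TILT),-np.cos(TILT)]); yt=np.array([-np.sin(w),np.cos(w),0])*s
    return np.array([x+G*np.cos(w),y+G*np.sin(w),z]),frame(yt,zt)
E
python3 - <<'E'
from push import *
s,p,r=st(); q=np.array(s["joints"])
for sg in(1,-1):
    for (x,y,w,z) in((558,18.1,-.039,150),(558,18.1,-.039,28),(575,5,-.006,28),(687,5,-.006,28)):
        q2,e,f=ik(*pose(x,y,w,z,sg),q); print(sg,x,z,np.round([e,f],3),q2.round(2)); 
a,ra=pose(558,18.1,-.039,200,1); a2,_=pose(558,18.1,-.039,28,1); b,rb=pose(558,18.1,-.039,200,-1)
plan([(a,r),(a,ra),(a2,ra)]); plan([(b,rb)],p=a,r=r)
E
```

```text
1 558 150 [0.003 0.   ] [-0.76 -0.12  0.59  2.13  0.15  0.86  1.28]
1 558 28 [0.004 0.   ] [-0.69  0.11  0.58  2.27 -0.05  0.52  1.45]
1 575 28 [0.005 0.   ] [-0.61  0.15  0.56  2.23 -0.13  0.53  1.6 ]
1 687 28 [0.004 0.   ] [-0.44  0.36  0.43  1.96 -0.25  0.6   1.7 ]
-1 558 150 [0.01  0.001] [-0.54 -0.1   0.38  2.13  0.11  0.85 -1.82]
-1 558 28 [0.009 0.   ] [-1.38  0.75  1.55  2.26 -1.1   0.88 -0.8 ]
-1 575 28 [0.007 0.   ] [-1.29  0.74  1.51  2.22 -1.1   0.89 -0.73]
-1 687 28 [0.005 0.   ] [-1.    0.72  1.22  1.95 -0.98  0.85 -0.88]
at [ 553.3 -194.3  218.5] t 46.4 j [-0.42  0.42  0.96  1.53 -0.35  1.37  0.56] ty [ 1. -0. -0.] tz [-0.  0. -1.] grip 55.6
-> [460.1  21.9 200. ] 6 x [0.24, -0.104, 0.021, 0.0, 0.0, 0.0]
-> [460.1  21.9 200. ] 14 x [-0.0, -0.0, -0.0, -0.119, -0.123, -0.908]
-> [460.1  21.9  28. ] 5 x [0.059, -0.0, 0.221, 0.001, -0.0, -0.0]
-> [460.1  21.9 200. ] 14 x [0.0, 0.0, 0.0, -0.125, 0.12, 0.95]
```

Request:
step_arm(increments=[[0.24,-0.104,0.021,0,0,0],[0.24,-0.104,0.021,0,0,0],[0.24,-0.104,0.021,0,0,0],[0.24,-0.104,0.021,0,0,0],[0.24,-0.104,0.021,0,0,0]])

```text
t: 46.82
position: [474.8, -12.9, 202.1]
orientation: [-0.0, 0.709, 0.706, -0.0]
ft_force: [0.9, -0.1, 0.7]
grip_width: 55.1
gripper_force: 0.0
```

Request:
step_arm(increments=[[0.24,-0.104,0.021,0,0,0],[0,0,0,-0.119,-0.123,-0.908],[0,0,0,-0.119,-0.123,-0.908],[0,0,0,-0.119,-0.123,-0.908],[0,0,0,-0.119,-0.123,-0.908]])

```text
t: 47.23
position: [460.3, 22.2, 199.5]
orientation: [0.041, 0.536, 0.843, -0.001]
ft_force: [-0.1, -1.0, -0.3]
grip_width: 55.5
gripper_force: 0.0
```

Request:
step_arm(increments=[[0,0,0,-0.119,-0.123,-0.908],[0,0,0,-0.119,-0.123,-0.908],[0,0,0,-0.119,-0.123,-0.908],[0,0,0,-0.119,-0.123,-0.908],[0,0,0,-0.119,-0.123,-0.908]])

```text
t: 47.65
position: [460.2, 21.7, 199.3]
orientation: [0.089, 0.288, 0.954, -0.002]
ft_force: [0.2, -0.3, -0.0]
grip_width: 55.7
gripper_force: 0.0
```

Request:
step_arm(increments=[[0,0,0,-0.119,-0.123,-0.908],[0,0,0,-0.119,-0.123,-0.908],[0,0,0,-0.119,-0.123,-0.908],[0,0,0,-0.119,-0.123,-0.908],[0,0,0,-0.119,-0.123,-0.908]])

```text
t: 48.07
position: [460.2, 22.0, 199.4]
orientation: [0.13, 0.017, 0.991, -0.002]
ft_force: [-0.0, 0.6, -0.1]
grip_width: 55.6
gripper_force: 0.0
```

Request:
step_arm(increments=[[0,0,0,0,0,0],[0,0,0,0,0,0],[0,0,0,0,0,0],[0,0,0,0,0,0]])

```text
t: 48.4
position: [460.4, 23.3, 199.4]
orientation: [0.129, 0.02, 0.991, -0.002]
ft_force: [0.8, -0.2, -0.1]
grip_width: 55.6
gripper_force: 0.0
```

Run:
```python
from push import *
a,ra=pose(558,18.1,-.039,80); a2,_=pose(558,18.1,-.039,28)
s,p,r=st(); plan([(a,ra),(a2,ra)],vmax=30)
```

```text
at [460.4  23.3 199.4] t 48.4 j [-0.95 -0.25  0.69  2.09  0.27  1.01  1.16] ty [0.04 1.   0.  ] tz [ 0.26 -0.01 -0.97] grip 55.6
-> [460.1  21.9  80. ] 4 x [0.052, -0.002, 0.192, 0.0, -0.001, -0.001]
-> [460.1  21.9  28. ] 2 x [0.044, -0.001, 0.168, 0.001, 0.0, 0.0]
```

Request:
step_arm(increments=[[0.052,-0.002,0.192,0,0,0],[0.052,-0.002,0.192,0,0,0],[0.052,-0.002,0.192,0,0,0],[0.052,-0.002,0.192,0,0,0]])

```text
t: 48.73
position: [460.0, 22.8, 79.3]
orientation: [0.13, 0.018, 0.991, -0.002]
ft_force: [0.5, 1.6, -0.4]
grip_width: 55.7
gripper_force: 0.0
```

Request:
step_arm(increments=[[0.03,-0.001,0.112,0,0,0],[0.03,-0.001,0.112,0,0,0],[0.03,-0.001,0.11,0,0,0],[0,0,0,0,0,0],[0,0,0,0,0,0]])

```text
t: 49.15
position: [459.1, 21.8, 27.7]
orientation: [0.129, 0.018, 0.992, -0.003]
ft_force: [0.8, 0.3, -0.1]
grip_width: 55.3
gripper_force: 0.0
```

Request:
step_arm(increments=[[0,0,0,0,0,0],[0,0,0,0,0,0],[0,0,0,0,0,0]])

```text
t: 49.4
position: [460.4, 22.6, 29.2]
orientation: [0.131, 0.018, 0.991, -0.002]
ft_force: [0.8, -0.1, -0.1]
grip_width: 55.3
gripper_force: 0.0
```

Run:
```python
from push import *
a2,ra=pose(558,18.1,-.039,28); plan([(a2,ra)],vmax=30)
```

```text
at [460.4  22.6  29.2] t 49.4 j [-0.94  0.11  0.83  2.3  -0.08  0.51  1.48] ty [0.04 1.   0.  ] tz [ 0.26 -0.01 -0.97] grip 55.3
-> [460.1  21.9  28. ] 1 x [0.004, -0.005, 0.007, 0.019, 0.015, 0.027]
```

Request:
step_arm(increments=[[0,-0.004,0,0,0,0],[0,0,0,0,0,0],[0,0,0,0,0,0],[0,0,0,0,0,0],[0,0,0,0,0,0]], grip=0, newtons=50)

```text
t: 49.82
position: [459.6, 21.7, 28.3]
orientation: [0.13, 0.018, 0.991, -0.002]
ft_force: [-3.8, 1.1, 6.3]
grip_width: 15.0
gripper_force: 49.9
```

Request:
step_arm(increments=[[0,0,0,0,0,0],[0,0,0,0,0,0],[0,0,0,0,0,0],[0,0,0,0,0,0]])

```text
t: 50.15
position: [459.6, 21.7, 28.3]
orientation: [0.13, 0.018, 0.991, -0.002]
ft_force: [-3.4, -0.1, 7.9]
grip_width: 14.6
gripper_force: 49.9
```

Run:
```python
from push import *
s,p,r=st(); print(np.round(s["ft_force"],1)); z=p[2]
a,ra=pose(578,5,-.005,z); b,_=pose(640,5,-.005,z); c,_=pose(680,5,-.005,z)
plan([(a,ra),(b,ra),(c,ra)],vmax=10,wmax=.01)
```

```text
[-3.4 -0.1  7.9]
at [459.6  21.7  28.3] t 50.1 j [-0.94  0.11  0.83  2.3  -0.08  0.51  1.48] ty [0.04 1.   0.  ] tz [ 0.26 -0.01 -0.97] grip 14.6
-> [480.    5.5  28.3] 4 x [-0.034, -0.026, 0.009, -0.015, 0.0, -0.062]
-> [542.    5.5  28.3] 7 x [-0.057, 0.0, 0.015, -0.0, 0.0, 0.0]
-> [582.    5.5  28.3] 5 x [-0.052, 0.001, 0.014, -0.0, 0.0, 0.0]
```

Request:
step_arm(increments=[[-0.034,-0.026,0.009,-0.015,0,-0.062],[-0.034,-0.026,0.009,-0.015,0,-0.062],[-0.034,-0.026,0.009,-0.015,0,-0.062],[-0.034,-0.026,0.009,-0.015,0,-0.062],[0,0,0,0,0,0]])

```text
t: 50.57
position: [481.0, 6.1, 28.5]
orientation: [0.13, 0.001, 0.992, -0.0]
ft_force: [1.1, 4.3, 0.8]
grip_width: 15.2
gripper_force: 49.3
```

Request:
step_arm(increments=[[0,0,0,0,0,0],[0,0,0,0,0,0],[0,0,0,0,0,0]])

```text
t: 50.82
position: [480.8, 6.0, 28.5]
orientation: [0.13, 0.002, 0.991, -0.001]
ft_force: [1.8, 2.8, 2.2]
grip_width: 15.2
gripper_force: 49.1
```

Run:
```python
from push import *
from h import *
im=ctrl.get_image("top"); sl=ctrl.silhouettes("rack","top")[0]["pixels"]
# visible plate + cups only (the gripper hides the stalk)
print("rack",sl.sum(),*[np.round(v,3) for v in fit([im],[sl],[b for i,b in enumerate(M["rack"]) if i!=1],[578,5,0,0],False)])
s,p,r=st(); z=p[2]
b,ra=pose(640,5,-.005,z); c,_=pose(680,5,-.005,z); plan([(b,ra),(c,ra)],vmax=10)
```

```text
rack 2461 [5.79323e+02 6.43600e+00 1.00000e-03] 0.24
at [480.8   5.9  28.4] t 50.9 j [-0.84  0.16  0.8   2.25 -0.2   0.52  1.67] ty [ 0.  1. -0.] tz [ 0.26 -0.   -0.97] grip 15.2
-> [542.    5.5  28.4] 7 x [-0.056, -0.0, 0.015, -0.0, 0.001, 0.001]
-> [582.    5.5  28.4] 5 x [-0.052, 0.0, 0.014, -0.0, 0.001, 0.0]
```

Request:
step_arm(increments=[[-0.056,-0.001,0.015,0,0,0],[-0.056,-0.001,0.015,0,0,0],[-0.056,-0.001,0.015,0,0,0],[-0.056,-0.001,0.015,0,0,0],[-0.056,-0.001,0.015,0,0,0]])

```text
t: 51.33
position: [521.6, 3.9, 27.3]
orientation: [0.127, 0.003, 0.992, -0.0]
ft_force: [-13.8, 0.3, 18.4]
grip_width: 14.6
gripper_force: 51.9
```

Request:
step_arm(increments=[[-0.056,0,0.015,0,0,0],[-0.056,0,0.015,0,0,0],[-0.05,0,0.013,0,0,0],[-0.05,0,0.013,0,0,0],[0,0,0,0,0,0]])

```text
t: 51.75
position: [556.4, 3.5, 27.9]
orientation: [0.129, 0.003, 0.992, -0.001]
ft_force: [0.9, 0.2, 1.7]
grip_width: 15.0
gripper_force: 49.4
```

Request:
step_arm(increments=[[-0.04,0,0.011,0,0,0],[-0.04,0,0.011,0,0,0],[-0.03,0,0.008,0,0,0],[0,0,0,0,0,0]])

```text
t: 52.08
position: [572.8, 3.3, 27.7]
orientation: [0.128, 0.003, 0.992, -0.001]
ft_force: [-3.2, 0.4, 7.4]
grip_width: 15.2
gripper_force: 50.2
```

Run:
```python
from push import *
s,p,r=st(); print(s["ft_force"].round(1),s["torque"].round(2)); z=p[2]
c,ra=pose(683,5,-.005,z); plan([(c,ra)],vmax=4)
```

```text
[-3.2  0.4  7.4] [0.09 0.63 0.03]
at [572.8   3.3  27.7] t 52.1 j [-0.67  0.37  0.7   2.02 -0.4   0.6   1.84] ty [ 0.01  1.   -0.  ] tz [ 0.25 -0.   -0.97] grip 15.2
-> [585.    5.5  27.7] 4 x [-0.02, 0.004, 0.005, -0.002, -0.005, -0.002]
```

Request:
step_arm(increments=[[-0.02,0.003,0.005,0,0,0],[-0.02,0.003,0.005,0,0,0],[-0.02,0.002,0.005,0,0,0],[-0.013,0,0.003,0,0,0],[0,0,0,0,0,0]])

```text
t: 52.5
position: [583.3, 4.1, 27.7]
orientation: [0.128, 0.003, 0.992, -0.001]
ft_force: [-7.7, -0.4, 9.6]
grip_width: 15.2
gripper_force: 50.7
```

Request:
step_arm(increments=[[-0.013,0,0.003,0,0,0],[-0.013,0,0.003,0,0,0],[0,0,0,0,0,0]])

```text
t: 52.75
position: [587.2, 4.1, 27.8]
orientation: [0.128, 0.003, 0.992, -0.001]
ft_force: [-8.3, -1.1, 10.3]
grip_width: 14.7
gripper_force: 50.7
```

Request:
step_arm(increments=[[-0.013,0,0.003,0,0,0],[0,0,0,0,0,0]])

```text
t: 52.92
position: [588.1, 4.1, 27.6]
orientation: [0.127, 0.003, 0.992, -0.001]
ft_force: [-15.2, 0.7, 15.6]
grip_width: 15.0
gripper_force: 51.8
```

Run:
```python
from push import *
s,p,r=st(); print(p.round(1),s["ft_force"].round(1),s["torque"].round(2))
```

```text
[588.1   4.1  27.6] [-15.2   0.7  15.6] [-0.05  2.16  0.03]
```

Request:
step_arm(increments=[[-0.013,0,0.003,0,0,0],[0,0,0,0,0,0]])

```text
t: 53.08
position: [588.1, 4.1, 27.2]
orientation: [0.125, 0.003, 0.992, -0.0]
ft_force: [-28.3, 0.2, 28.3]
grip_width: 15.0
gripper_force: 54.0
```

Request:
step_arm(increments=[[-0.013,0,0.003,0,0,0],[0,0,0,0,0,0]])

```text
t: 53.25
position: [588.8, 4.1, 26.8]
orientation: [0.124, 0.003, 0.992, 0.0]
ft_force: [-34.1, -0.3, 32.2]
grip_width: 15.4
gripper_force: 55.4
```

The rack stops at TCP x≈588, so its origin is at 687, with the force rising to 34 N: it is against the back stop. I ease off and release.

Request:
step_arm(increments=[[0.015,0,-0.006,0,0,0],[0,0,0,0,0,0],[0,0,0,0,0,0]])

```text
t: 53.5
position: [589.0, 4.1, 27.3]
orientation: [0.126, 0.003, 0.992, -0.001]
ft_force: [-11.8, -0.9, 10.7]
grip_width: 14.7
gripper_force: 51.6
```

Request:
step_arm(increments=[[0,0,0,0,0,0],[0,0,0,0,0,0],[0,0,0,0,0,0],[0,0,0,0,0,0],[0,0,0,0,0,0]], grip=0.5)

```text
t: 53.92
position: [592.6, 5.3, 28.8]
orientation: [0.13, 0.002, 0.992, -0.001]
ft_force: [0.5, -0.5, -0.2]
grip_width: 42.6
gripper_force: 0.0
```

Request:
step_arm(increments=[[0,0,-0.1,0,0,0],[0,0,-0.2,0,0,0],[0.03,0,-0.24,0,0,0],[0.1,0,-0.24,0,0,0],[0.1,0,-0.24,0,0,0]])

```text
t: 54.33
position: [519.5, 4.9, 168.5]
orientation: [0.13, 0.003, 0.992, -0.002]
ft_force: [-1.4, 0.9, 1.9]
grip_width: 42.8
gripper_force: 0.0
```

Request:
step_arm(increments=[[0,-0.27,0,0,0,0],[0,-0.27,0,0,0,0],[0,-0.27,0,0,0,0],[0,-0.27,0,0,0,0],[0,-0.27,0,0,0,0]])

```text
t: 54.75
position: [519.2, -197.9, 168.9]
orientation: [0.131, 0.002, 0.991, 0.0]
ft_force: [0.4, 0.6, 0.1]
grip_width: 42.6
gripper_force: 0.0
```

Request:
step_arm(increments=[[0,-0.27,0,0,0,0],[0,-0.27,0,0,0,0],[0,-0.2,0,0,0,0],[0,0,0,0,0,0]])

```text
t: 55.08
position: [515.4, -316.6, 168.5]
orientation: [0.129, 0.007, 0.992, -0.004]
ft_force: [-1.0, -1.0, 1.1]
grip_width: 43.2
gripper_force: 0.0
```

Run:
```python
from h import *
im=ctrl.get_image("top"); a=ctrl.get_image("scene")
for d in ctrl.silhouettes("rack","top")[:2]: print("rack",d["p"],d["extent"],d["pixels"].sum())
K=M["rack"]
for nm,i in(("top",im),("scene",a)):
    x=i["pixels"]
    for b in [K[1]]+[box(0,y,83,20,20,150) for y in(-91.5,-30.5,30.5,91.5)]+[K[0]]:
        h=cv2.convexHull(np.round(proj(i,b+[687,4.5,0])).astype(np.int32))
        if nm=="scene": cv2.polylines(x,[h],True,(0,255,0),1)
c=np.hstack([cv2.resize(a['pixels'][100:300,200:440],(440,367)),cv2.resize(im['pixels'][120:290,190:360],(360,367))])
cv2.imwrite('pics/p8.png',c[:,:,::-1])
# where the stalk's tip shows in the top picture
t=proj(im,[[687-115,4.5,50],[687-35,4.5,6]]); print(t.round(1), im["pixels"][int(t[0,1])-12:int(t[0,1])+8,int(round(t[0,0]))].max(1))
```

```text
rack 0.82 [227.7, 162.5, 325.7, 218.5] 1559
rack 0.69 [152.4, 181.6, 166.9, 196.4] 137
[[273.8 220. ]
 [274.6 189.5]] [ 52  52  50  53  55  52  52  54  49  54  53  54  69 100 110 112 109 111
 113 111]
```

View pics/p8.png

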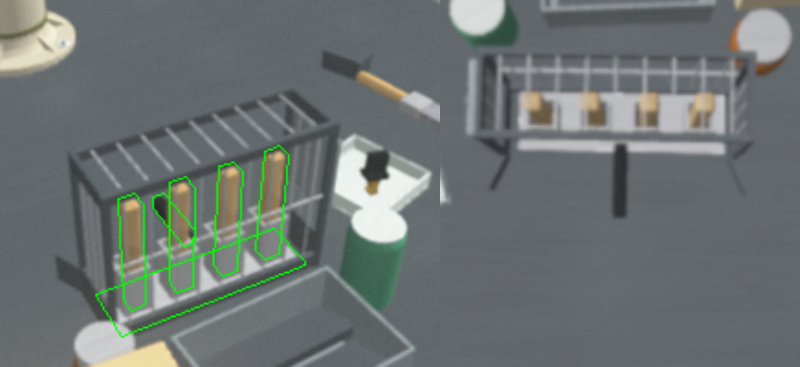

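The top view shows the rack square in the cage. All four handles are upright, and the plug lies in the dish. The tin and jar are undisturbed, and the arm is clear.

```bash
python3 -c "
from rig import ctrl
print(ctrl.finish_job())"
```

```text
the job is handed in; nothing more can be done
None
```

The job is handed in: the plug is in the dish, all four handles stand upright in the rack, and the rack sits squarely in the cage against the back stop with the oil tin and wax jar untouched; the hand-in returned no verdict.

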